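# Brush out the reservoir beakers and shut them in the disinfection box

## Task

Swing the cover of the disinfection box fully open. Take the long brush from its stand and scrub out each steel beaker on the bench, one after another from the robot's left to its right: push the bristles down to the beaker's floor, draw them up past half its height, and push them down to the floor again. Then put the brush back in its stand bristles down, stand all the beakers upright on the floor of the box, and lower its hinged cover gently all the way shut, keeping hold of it until it is down. There may be two or three beakers; leave the bottle, the cardboard carton and the logbook where they are.

Things in the scene. Friction and masses are not known exactly. Their poses are not given: they have to be found in the camera images.
- beakerA_center (a point): centre, half-way up, of the left-hand steel beaker (nothing there when that beaker is absent): open-topped round beaker, 66 mm outside diameter, 60 mm bore, 95 mm tall, walls 3 mm, floor 5 mm thick, loose, about 0.16 kg, standing on the bench; z points out of its mouth. Its floor's upper side lies 42.5 mm below this point, its rim 47.5 mm above. The beakers stand in a rough row along y, beaker A leftmost (largest y), then B, then C
- beakerB_center (a point): centre, half-way up, of the middle steel beaker (nothing there when that beaker is absent): open-topped round beaker, 66 mm outside diameter, 60 mm bore, 95 mm tall, walls 3 mm, floor 5 mm thick, loose, about 0.16 kg, standing on the bench; z points out of its mouth. Its floor's upper side lies 42.5 mm below this point, its rim 47.5 mm above. The beakers stand in a rough row along y, beaker A leftmost (largest y), then B, then C
- beakerC_center (a point): centre, half-way up, of the right-hand steel beaker (nothing there when that beaker is absent): open-topped round beaker, 66 mm outside diameter, 60 mm bore, 95 mm tall, walls 3 mm, floor 5 mm thick, loose, about 0.16 kg, standing on the bench; z points out of its mouth. Its floor's upper side lies 42.5 mm below this point, its rim 47.5 mm above. The beakers stand in a rough row along y, beaker A leftmost (largest y), then B, then C
- brush_handle (a point): grip point of the bottle brush, on its axis, 200 mm above its bristle end: straight brush 240 mm long, about 0.09 kg; white bristle head 75 mm long (rigid core 36 mm across, looks 44 mm), thin steel stem, then a round wooden handle 22 mm in diameter from 125 to 240 mm above the bristle end. z points along the brush from the bristle end to the handle. At the start it stands upright, bristles down, in the stand
- brush_tip (a point): the bristle end of the brush, flat, on its axis; z points to the handle
- stand: fixed grey brush stand: open-topped round tube 62 mm outside, 54 mm bore, 80 mm tall on a round foot 90 mm across; origin at the centre of its underside on the bench, its inner floor 10 mm above the bench
- box: fixed white box, 150 (x) by 310 (y) by 70 mm high, walls and floor 5 mm; origin at the centre of its underside, +x to the hinge side (away from the robot). A kerb 14 mm thick, 41 mm high above the bench, runs inside the front (-x) wall: the floor is 126 mm deep, centred 7 mm to +x of the origin, by 300 mm. Room for three beakers along y, taller than the walls; the domed cover clears them
- cover (a joint): hinge angle of the cover in rad: 0 shut (at its stop), about 1.57 standing upright, 1.8 fully open; it starts shut. Clear-topped white cover 150 by 310 mm with 42 mm deep skirts, 0.4 kg. A friction hinge holds it above about 1.3 rad, below that it falls shut if let go, and must not: it may never close faster than 1.4 rad/s
- cover_bar (a point): middle of the cover's round steel handle bar: 12 mm in diameter, 112 mm clear length, parallel to the box's y axis, its centre line 50 mm in front of the front skirt. It moves with the cover: 200 mm from the hinge axis towards the robot and 34 mm above it when shut, standing on top (about 270 mm above the bench) when the cover is upright. A gripper pointing straight down can pinch it across at any cover angle, and the bar turns between the pads
- cover_hinge (a point): middle of the cover's hinge axis, on the box's far rim, 71 mm above the bench; the axis is the box's y axis direction
- reagent: bystander: amber bottle with blue cap, 70 mm across, 150 mm tall; origin at its underside
- tissues: bystander: closed cardboard carton 120 x 220 x 80 mm; origin at its underside
- logbook: bystander: blue logbook 210 x 150 x 18 mm lying flat; origin at its underside

How it is judged:
By the outcome, as a careful person would: the job done as asked, in the order asked, and still so for the second after the job is handed in, with the robot touching nothing.
Of beakerA, beakerB, beakerC only 2 to 3 are there at a start; the rules pass over those that are not, and their reading is None.
At some moment in a run one of beakerA, beakerB, beakerC may be knocked a few centimetres aside while the robot is not near it.
It also fails if it takes over 192 s, if anything falls off the work surface, if the arm or the gripper's body presses on something with over 40 N, if the wrist force passes 120 N, or if a joint passes its speed limit or range.

## Robot

A 7-joint arm with a two-finger parallel gripper is mounted at the origin on the work surface. World frame = base frame: x ahead of the robot, y to its left, z up, the work surface at z = 0. Lengths are in m, angles in rad, forces in N, time in s.
With the tool pointing down it reaches from about 0.425 to 0.875 m from the base axis. Payload 4.7 kg.
Tool frame: the origin (TCP) lies on the centre line of the jaws, within the pads' length; the fingertips stand 14 mm ahead of it and the grasp point (between the pads) lies 5 mm behind it; z points along the fingers, y is the direction in which the jaws open and shut (so a half turn about z gives the same grasp; the last joint's range is limited). The gripper opens to 87 mm and grips with 3 to 60 N. Pads are 19 mm wide; open, the fingers measure 117 mm over their backs; the gripper's body (75 mm by 190 mm) begins 51 mm behind the grasp point.
Start: joints at [1.244, 0.321, -0.07, 1.45, 0.023, 1.371, -0.057], TCP at [0.217, -0.613, 0.237] pointing down, gripper open.
Joint ranges: [-2.86, 2.86], [-0.3, 2.09], [-1.38, 1.24], [0.06, 2.45], [-1.56, 4.7], [0.09, 2.05], [-2.69, 2.69]. Speed limits (rad/s): [2.57, 2.57, 3.14, 3.14, 3.14, 3.14, 3.14].

## Interface

Orientations are given as a rotation vector (axis times angle).
In Python, from bench import ctrl gives the robot as it stands. The module is installed in compiled form; this text tells all that it offers.
- The arm moves only by the tool step_arm, never from a script. Its argument "plan" is a list of rows, each a list of 3 entries, a list of its own where there are three numbers: the turn, a rotation vector about the tool's x, y, z in rad, then the shift along the tool's x, y, z in m, then the closure in counts, from 0 (fully open) to 255 (shut). In form: [[[rx, ry, rz], [x, y, z], hand], ...]. A call has exactly 10 rows; each row is the pose to reach, as a shift and turn from the pose commanded when the call began, along the tool's axes at that moment; what a row does not reach only later rows make up. A row lasts 1/8 s, in which the tool goes at most 62.5 mm and 10.7 degrees, less where a joint would pass 70% of its speed; a pose out of reach is approached as far as the arm can. A call with a gripper value outside its range is refused whole. The fingers move at their own pace and stop on an object; "squeeze" is the grip in N (left out, the last holds). Time passes only in rows, so rows that repeat a pose let the fingers close, or fill a call up. It gives the time, the measured TCP pose, the force and the opening at its end, in the units of the state.
- ctrl.get_state(): the state, without advancing time (a new reading comes with each control period).
- ctrl.get_image(name): name is "scene" or "top" or "wrist"; returns the picture (480x640x3 uint8, red, green, blue); there is no depth.
- ctrl.calibration(name): a dict with "fov_y" (degrees; the focal length in pixels is half the picture's height over the tangent of half this angle, whatever the lens; pixels are square), "cx", "cy" (the principal point, pixels), "k1" (the pictures are not rectified: a ray, as slopes to the right and down, at radius r is drawn at 1 + k1 r^2 times it, then the intrinsics apply), "rvec" (rotation vector, rad) and "tvec" (3), from world to camera coordinates, as OpenCV has them. Camera axes: x right, y down, z forward; pixel columns grow to the right and rows downward; lengths in m; the calibration is good to about 2 mm. A picture is of the moment at which its call begins: read the wrist's pose just before it. calibration takes no time and is no camera call; for the wrist camera it gives the pose at the moment of the call.
- ctrl.close_job(): hands the job in, once; it reports no verdict.
Trained networks look in the newest picture that a camera, given by its name, has taken for a name from the list of things; names that differ only in an ending like _2 or _b are one class to them, and where a whole thing is asked for, a point or a joint stands for the part that bears it (a point fixed in the world has none). Each returns a list of dicts, best first, with "score" (0 to 1); they miss things now and then, are a little off and sometimes report something else, mostly with a low value. They report only what shows in the picture. A call takes as long as a camera call.
- ctrl.cut_out(camera, label): "pixels" (480x640 bool, what is visible of it) and "rect" ([left, top, width, height] in pixels, round what is visible of it).
The state is a dict: "time": time; "joint_positions": joint angles; "qd": joint speeds; "joint_torque": joint torques, N m; "position": TCP position; "tool_rot": TCP orientation; "ft_force": force on the tool from outside, world axes, zero at the start; "torque": the same for the moment, N m; "grip_width": opening from 0.0 (shut) to 1.0 (fully open).
Only numpy, scipy, OpenCV 4.12 (cv2) and the standard library are available. Lean on these libraries where they do the work, as an engineer would, in place of code of your own. Each camera call takes 0.05 s, during which the arm holds its last target.

## Working session

There is one attempt and no reset: what is moved stays moved. The work goes in short steps, Python scripts to look and compute and a tool call to move; the robot and the scene stay as the last step left them, time stands still between calls to the robot, and variables do not carry over. Pictures are saved under pics/ and viewed, and the job is handed in when it is done.

Besides the shell and the picture viewer there is one more tool, called after "Request:" by a JSON object that holds its "op" and its "data". step_arm: Moves the arm, as the interface text tells. Its arguments: {"type":"object","properties":{"plan":{"type":"array"},"squeeze":{"type":"number"}},"required":["plan"]}

```bash
mkdir -p pics; ls
python3 - <<'E'
from bench import ctrl
import cv2
print(ctrl.get_state())
for n in ["scene","top","wrist"]:
    im=ctrl.get_image(n); cv2.imwrite(f"pics/{n}0.png",im[:,:,::-1]); print(n,ctrl.calibration(n))
E
```

```text
pics
{'time': 0.0, 'joint_positions': array([ 1.24409598,  0.32180705, -0.07010285,  1.45163643,  0.02259725,
        1.37077218, -0.05690139]), 'qd': array([ 0.00314076,  0.00010997,  0.00024956,  0.00111824, -0.00196431,
        0.00034738, -0.00057357]), 'joint_torque': array([ 3.95849736e-05, -4.91287601e+01, -4.03924529e-01, -3.12528133e+01,
       -6.39450434e-02,  4.38096269e-02,  1.91352478e-04]), 'position': array([ 0.21705575, -0.61215585,  0.23549133]), 'tool_rot': array([-3.09431450e+00, -5.32506667e-01,  6.22636974e-04]), 'ft_force': array([ 0.40179012, -0.24466682,  0.19968453]), 'torque': array([-0.01708001, -0.03546546,  0.02258669]), 'grip_width': 0.9994626558516473}
scene {'fov_y': 46.207947198413095, 'cx': 323.3315278905794, 'cy': 232.18405862949737, 'k1': -0.1259017154961938, 'rvec': array([ 0.67139459,  2.53032923, -1.27252533]), 'tvec': array([0.55809985, 0.00862707, 1.77138767])}
top {'fov_y': 48.8236537505538, 'cx': 323.27325076397045, 'cy': 243.80520682813994, 'k1': -0.14895028386806872, 'rvec': array([ 2.13391001, -2.0753023 ,  0.21709559]), 'tvec': array([-0.09225634,  0.61727429,  1.27783955])}
wrist {'fov_y': 69.15405376705897, 'cx': 317.2722333766235, 'cy': 235.91707656547058, 'k1': -0.06667357363186503, 'rvec': array([-2.39138258,  1.68865273,  0.21761498]), 'tvec': array([-0.64875395, -0.02940661,  0.3895122 ])}
```

View pics/scene0.png

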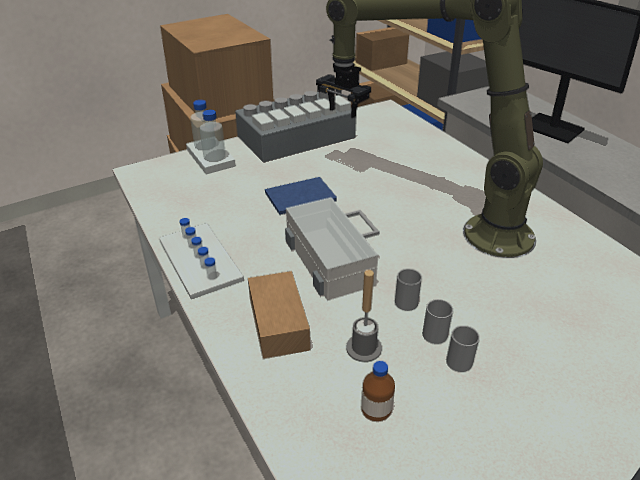

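View pics/top0.png

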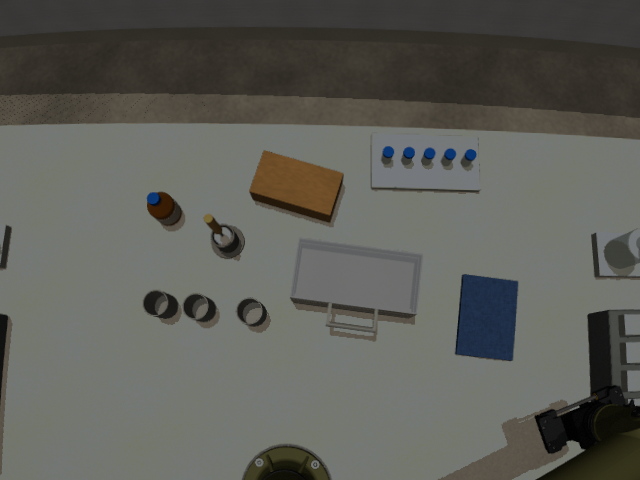

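View pics/wrist0.png

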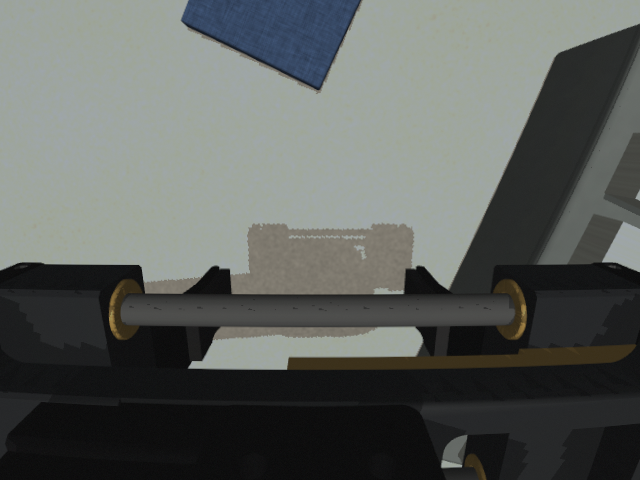

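```bash
cat > h.py <<'E'
from bench import ctrl
import numpy as np, cv2
from scipy.spatial.transform import Rotation as R
from scipy.optimize import minimize
def cam(n):
    c=ctrl.calibration(n); f=240/np.tan(np.radians(c['fov_y'])/2)
    K=np.array([[f,0,c['cx']],[0,f,c['cy']],[0,0,1.]]); d=np.array([c['k1'],0,0,0,0.])
    return dict(K=K,d=d,rv=np.array(c['rvec']),t=np.array(c['tvec']),R=R.from_rotvec(c['rvec']).as_matrix())
def proj(c,P):
    return cv2.projectPoints(np.asarray(P,float).reshape(-1,3),c['rv'],c['t'],c['K'],c['d'])[0].reshape(-1,2)
def ray(c,uv):
    p=cv2.undistortPoints(np.array(uv,float).reshape(-1,1,2),c['K'],c['d']).reshape(-1,2)
    D=np.c_[p,np.ones(len(p))]@c['R']; o=-c['R'].T@c['t']
    return o,D
def onz(c,uv,z):
    o,D=ray(c,uv); return o+D*((z-o[2])/D[:,2])[:,None]
def hullmask(c,P):
    m=np.zeros((480,640),np.uint8); h=cv2.convexHull(proj(c,P).astype(np.float32))
    cv2.fillConvexPoly(m,np.round(h*16).astype(np.int32),255,cv2.LINE_AA,4); return m/255.
th=np.linspace(0,2*np.pi,40)
def cyl(x,y,r,z0,z1):
    return np.array([[x+r*np.cos(t),y+r*np.sin(t),z] for z in (z0,z1) for t in th])
def fit(masks,model,x0,step):
    # masks: list of (cam,mask)
    def cost(p):
        s=0
        for c,m in masks:
            h=hullmask(c,model(p)); s+=1-np.minimum(h,m).sum()/np.maximum(h,m).sum()
        return s/len(masks)
    S=np.vstack([x0]+[np.array(x0)+np.eye(len(x0))[i]*step[i] for i in range(len(x0))])
    r=minimize(cost,x0,method='Nelder-Mead',options=dict(initial_simplex=S,xatol=1e-4,fatol=1e-5))
    return r.x,r.fun
E
python3 - <<'E'
from h import *
import pickle
D={}
for n in ["scene","top"]:
    im=ctrl.get_image(n)
    for l in ["beakerA_center","brush_handle","stand","box","cover","cover_bar","reagent","tissues","logbook"]:
        r=ctrl.cut_out(n,l)
        D[n,l]=r
        print(n,l,[(round(float(q['score']),2),[int(v) for v in q['rect']],int(q['pixels'].sum())) for q in r])
pickle.dump(D,open('m.pkl','wb'))
print(ctrl.get_state()['time'])
E
```

```text
scene beakerA_center [(0.75, [445, 328, 34, 42], 1182)]
scene brush_handle [(0.83, [354, 268, 19, 68], 646)]
scene stand [(0.69, [343, 318, 39, 45], 963)]
scene box [(0.65, [285, 199, 94, 102], 6306)]
scene cover [(0.95, [283, 197, 95, 83], 4807), (0.33, [361, 363, 31, 57], 1583)]
scene cover_bar [(0.59, [287, 198, 88, 80], 4708)]
scene reagent [(0.79, [361, 360, 31, 63], 1570)]
scene tissues [(0.85, [245, 271, 67, 88], 4128)]
scene logbook [(0.96, [262, 179, 74, 32], 1436)]
top beakerA_center [(0.82, [142, 290, 36, 27], 839)]
top brush_handle [(0.96, [203, 213, 29, 29], 387)]
top stand [(0.71, [211, 224, 32, 33], 573), (0.47, [148, 187, 33, 39], 914)]
top box [(0.57, [291, 236, 133, 94], 8778)]
top cover [(0.95, [288, 239, 133, 92], 8383), (0.69, [148, 189, 36, 37], 877), (0.41, [288, 236, 136, 96], 8910)]
top cover_bar [(0.57, [290, 237, 131, 97], 8198)]
top reagent [(0.56, [147, 192, 34, 33], 814)]
top tissues [(0.66, [246, 151, 97, 73], 4422)]
top logbook [(0.63, [455, 275, 63, 84], 4482)]
1.15
```

Run:
```python
from h import *
import pickle
D=pickle.load(open('m.pkl','rb'))
for n in ["scene","top"]:
    for l in ["beakerB_center","beakerC_center"]:
        D[n,l]=ctrl.cut_out(n,l)
        print(n,l,[(round(float(q['score']),2),[int(v) for v in q['rect']]) for q in D[n,l]])
pickle.dump(D,open('m.pkl','wb'))
C={n:cam(n) for n in("scene","top")}
for b in "ABC":
    ms=[(C[n],D[n,f"beaker{b}_center"][0]['pixels'].astype(float)) for n in C if D[n,f"beaker{b}_center"]]
    r=D['top',f"beaker{b}_center"]
    if not r: continue
    ys,xs=np.nonzero(r[0]['pixels']); x0=onz(C['top'],[[xs.mean(),ys.mean()]],.05)[0,:2]
    for mm in (ms,ms[:1],ms[1:]):
        if mm: print(b,x0,fit(mm,lambda p:cyl(p[0],p[1],.033,0,.095),x0,[.02,.02]))
x0=onz(C['top'],[[228,242]],.04)[0,:2]
ms=[(C[n],D[n,"stand"][0]['pixels'].astype(float)) for n in C]
for mm in (ms,ms[:1],ms[1:]):
  print('stand',x0,fit(mm,lambda p:np.r_[cyl(p[0],p[1],.031,.01,.08),cyl(p[0],p[1],.045,0,.005)],x0,[.02,.02]))
ms=[(C[n],D[n,"brush_handle"][0]['pixels'].astype(float)) for n in C]
for n in C: im=ctrl.get_image(n); cv2.imwrite(f'pics/z_{n}.png',cv2.resize(im[190:350,140:430] if n=='top' else im[180:380,270:490],None,fx=2.7,fy=2.7,interpolation=cv2.INTER_CUBIC)[:,:,::-1])
```

```text
scene beakerB_center [(0.87, [421, 300, 32, 44])]
scene beakerC_center [(0.56, [397, 268, 26, 40]), (0.44, [444, 327, 37, 45])]
top beakerB_center [(0.74, [183, 292, 35, 28])]
top beakerC_center [(0.58, [236, 297, 29, 30])]
A [0.45433637 0.339618  ] (array([0.45431588, 0.33836099]), np.float64(0.07982976907163558))
A [0.45433637 0.339618  ] (array([0.45285022, 0.33588263]), np.float64(0.09036124561620784))
A [0.45433637 0.339618  ] (array([0.45412703, 0.33859102]), np.float64(0.06295995264641163))
B [0.45058371 0.23648053] (array([0.44875056, 0.23537136]), np.float64(0.08899888070562573))
B [0.45058371 0.23648053] (array([0.44592663, 0.23443119]), np.float64(0.07720370963428613))
B [0.45058371 0.23648053] (array([0.45000482, 0.23498937]), np.float64(0.08228780031142535))
C [0.44293768 0.10280125] (array([0.44178305, 0.10119239]), np.float64(0.12038235093207611))
C [0.44293768 0.10280125] (array([0.43930016, 0.09925641]), np.float64(0.12920413785933338))
C [0.44293768 0.10280125] (array([0.4418081 , 0.10151753]), np.float64(0.10988840589448456))
stand [0.62330115 0.17389399] (array([0.63144837, 0.18020787]), np.float64(0.3699849399135426))
stand [0.62330115 0.17389399] (array([0.62931546, 0.18011913]), np.float64(0.30016546844687897))
stand [0.62330115 0.17389399] (array([0.63580471, 0.18236469]), np.float64(0.4358374179693084))
```

View pics/z_top.png

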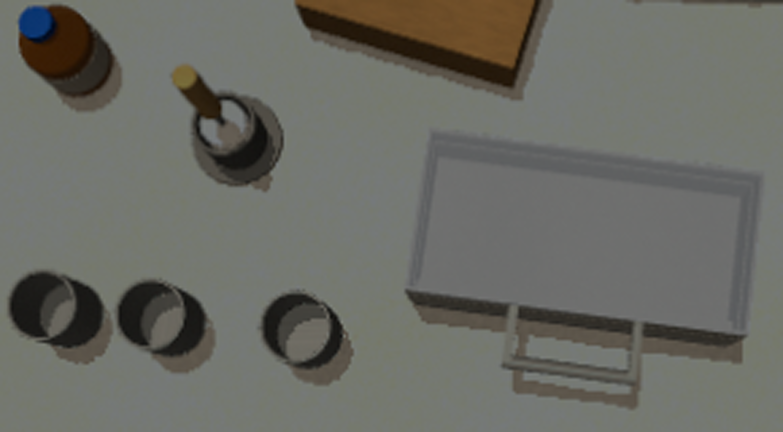

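View pics/z_scene.png

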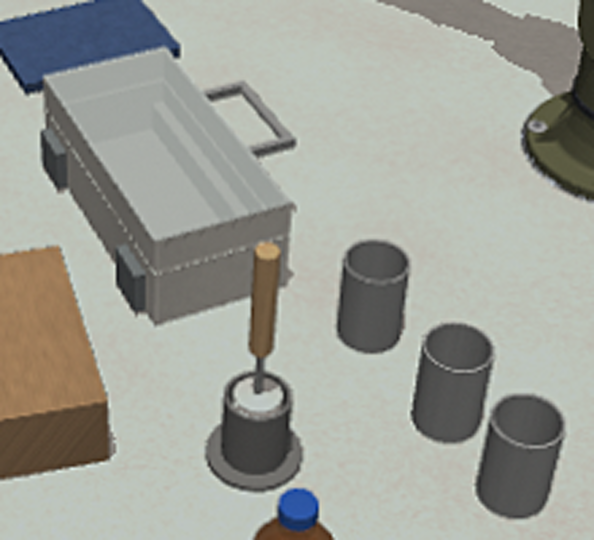

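Run:
```python
from h import *
C={n:cam(n) for n in("scene","top")}
T=C['top'];S=C['scene']
print('foot',onz(T,[[228.1,241.9]],.005),onz(S,[[364.1,347.8]],.005))
print('handle top',onz(T,[[208.1,217.8]],.25),onz(S,[[368.5,272.6]],.25))
def tri(a,b):
    o1,d1=ray(T,[a]);o2,d2=ray(S,[b]);A=np.c_[d1[0],-d2[0]];s=np.linalg.lstsq(A,o2-o1,rcond=None)[0]
    p,q=o1+d1[0]*s[0],o2+d2[0]*s[1];return (p+q)/2,np.linalg.norm(p-q)
print('tri handle',tri((208.1,217.8),(368.5,272.6)))
c=onz(T,[[290.7,297.8],[415.9,314.1],[422.2,255.2],[300,238.5]],.113);print('corners',c)
for i in range(4): print(np.linalg.norm(c[i]-c[i-1]))
print('ctr',c.mean(0), 'yaw',np.degrees(np.arctan2(*(c[0]-c[1])[[0,1]]*[-1,1])),np.degrees(np.arctan2(*(c[3]-c[2])[[0,1]]*[-1,1])))
b=onz(T,[[327.4,324.8],[375.9,330.7],[351.7,327.8]],.105);print('bar',b,np.linalg.norm(b[0]-b[1]))
s=lambda u,v:(270+u/2.7,180+v/2.7)
print('bar scene',onz(S,[s(243,87),s(290,140)],.105))
print('scene corners',onz(S,[s(155,240),s(291,208),s(165,52),s(45,77)],.113))
```

```text
foot [[0.63112876 0.18054345 0.005     ]] [[0.63154547 0.18480393 0.005     ]]
handle top [[0.63196387 0.18112691 0.25      ]] [[0.63183185 0.18287423 0.25      ]]
tri handle (array([0.63170849, 0.18168763, 0.24917202]), np.float64(0.0011896046737163851))
corners [[ 0.47454359 -0.00109864  0.113     ]
 [ 0.44313285 -0.30238194  0.113     ]
 [ 0.58746187 -0.31863979  0.113     ]
 [ 0.62118776 -0.01802889  0.113     ]]
0.14761823919826877
0.3029162573734662
0.14524180942246595
0.3024968569996237
ctr [ 0.53158152 -0.16003732  0.113     ] yaw -5.951955561268105 -6.401313492375238
bar [[ 0.41301192 -0.09100361  0.105     ]
 [ 0.4019069  -0.20740102  0.105     ]
 [ 0.40740519 -0.14932639  0.105     ]] 0.1169259528936327
bar scene [[ 0.40212482 -0.19923513  0.105     ]
 [ 0.41234082 -0.09117659  0.105     ]]
scene corners [[ 0.62315151 -0.01264162  0.113     ]
 [ 0.48160399  0.01200864  0.113     ]
 [ 0.44788222 -0.29285118  0.113     ]
 [ 0.58943867 -0.31541334  0.113     ]]
```

```bash
cat >> h.py <<'E'
def st():
    s=ctrl.get_state(); M=R.from_rotvec(s['tool_rot']).as_matrix()
    yaw=np.degrees(np.arctan2(M[1,0],M[0,0])); tilt=np.degrees(np.arccos(-M[2,2]))
    print('t',round(s['time'],2),'p',np.round(s['position'],4),'yaw',round(yaw,2),'tilt',round(tilt,2),'F',np.round(s['ft_force'],1),'w',round(s['grip_width'],3),'q',np.round(s['joint_positions'],2))
    return s['position'],M,yaw
def go(*wps,yaw=None):
    p,M,y0=st()
    for w in wps:
        print('shift',np.round(M.T@(np.array(w)-p),4))
    if yaw is not None:
        d=(yaw-y0+180)%360-180; print('rz',round(-np.radians(d),4))
E
python3 -c "
from h import *
go([.3,-.4,.3],[.407,-.148,.20],yaw=84)"
```

```text
t 1.45 p [ 0.2172 -0.6126  0.2366] yaw 19.53 tilt 0.01 F [-0.2  0.4  0.5] w 0.998 q [ 1.24  0.32 -0.07  1.45  0.02  1.37 -0.06]
shift [ 0.1491 -0.1727 -0.0634]
shift [ 0.3342 -0.3745  0.0365]
rz -1.1253
```

Request:
{"op": "step_arm", "data": {"plan": [[[0,0,-0.12],[0.04,-0.043,-0.05],0],[[0,0,-0.24],[0.075,-0.086,-0.063],0],[[0,0,-0.37],[0.11,-0.13,-0.063],0],[[0,0,-0.5],[0.149,-0.173,-0.063],0],[[0,0,-0.63],[0.186,-0.213,-0.05],0],[[0,0,-0.76],[0.223,-0.253,-0.03],0],[[0,0,-0.88],[0.26,-0.293,0],0],[[0,0,-1.0],[0.297,-0.333,0.02],0],[[0,0,-1.125],[0.334,-0.374,0.036],0],[[0,0,-1.125],[0.334,-0.374,0.036],0]], "squeeze": 25}}

```text
time: 2.7
position: [0.4077, -0.144, 0.1998]
tool_rot: [-2.325, -2.111, 0.0]
ft_force: [0.1, 0.2, 0.6]
grip_width: 1.001
```

Run:
```python
from h import *
go([.407,-.148,.15],[.407,-.148,.105],yaw=84)
im=ctrl.get_image('wrist');cv2.imwrite('pics/w1.png',im[:,:,::-1])
im=ctrl.get_image('scene');cv2.imwrite('pics/s1.png',im[:,:,::-1])
print(np.round(proj(cam('wrist'),[[.4130,-.0907,.105],[.402,-.205,.105],[.407,-.148,.105]])))
```

```text
t 2.7 p [ 0.4077 -0.144   0.1998] yaw 84.49 tilt 0.08 F [0.1 0.2 0.6] w 1.001 q [ 0.85 -0.12 -0.53  1.99 -0.06  1.25  0.25]
shift [-0.004  -0.0003  0.0498]
shift [-0.0041 -0.0002  0.0948]
rz 0.0085
[[316. 162.]
 [317. 315.]
 [316. 243.]]
```

View pics/w1.png

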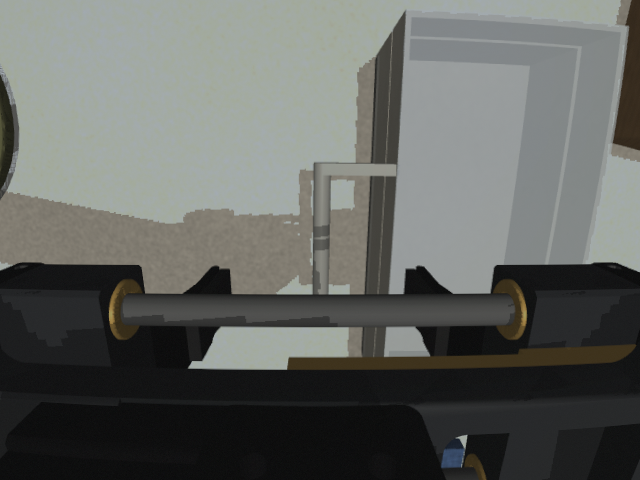

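View pics/s1.png

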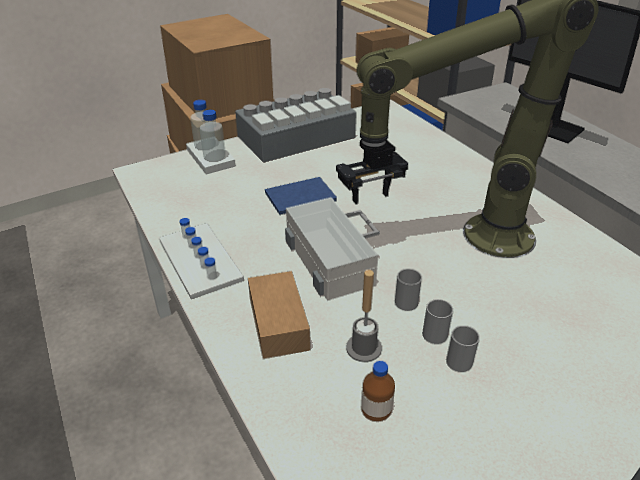

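Request:
{"op": "step_arm", "data": {"plan": [[[0,0,0.008],[-0.004,0.002,0.03],0],[[0,0,0.008],[-0.004,0.002,0.06],0],[[0,0,0.008],[-0.004,0.002,0.08],0],[[0,0,0.008],[-0.004,0.002,0.099],0],[[0,0,0.008],[-0.004,0.002,0.099],255],[[0,0,0.008],[-0.004,0.002,0.099],255],[[0,0,0.008],[-0.004,0.002,0.099],255],[[0,0,0.008],[-0.004,0.002,0.099],255],[[0,0,0.008],[-0.004,0.002,0.099],255],[[0,0,0.008],[-0.004,0.002,0.099],255]], "squeeze": 20}}

```text
time: 4.05
position: [0.4086, -0.1527, 0.1016]
tool_rot: [2.343, 2.092, -0.0]
ft_force: [1.0, -0.8, 0.1]
grip_width: 0.401
```

Run:
```python
from h import *
p,M,y=st()
im=ctrl.get_image('wrist');cv2.imwrite('pics/w2.png',im[:,:,::-1])
# arc shifts
ph=np.arctan2(.034,.2); r=.2029; ax=np.array([np.cos(np.radians(-6)),np.sin(np.radians(-6)),0])
pt=lambda th: -r*np.cos(th+ph)*ax+np.array([0,0,r*np.sin(th+ph)])
for th in np.arange(.1,1.81,.1): print(round(th,2),np.round(M.T@(pt(th)-pt(0)),3))
```

```text
t 4.05 p [ 0.4086 -0.1527  0.1016] yaw 83.54 tilt 0.02 F [ 1.  -0.8  0.1] w 0.401 q [ 0.84  0.   -0.54  2.1   0.    1.04  0.19]
0.1 [ 0.     0.004 -0.02 ]
0.2 [ 0.     0.011 -0.039]
0.3 [ 0.     0.019 -0.058]
0.4 [ 0.     0.029 -0.075]
0.5 [ 0.     0.041 -0.092]
0.6 [ 0.     0.054 -0.107]
0.7 [ 0.001  0.069 -0.121]
0.8 [ 0.001  0.085 -0.133]
0.9 [ 0.001  0.102 -0.144]
1.0 [ 0.001  0.121 -0.153]
1.1 [ 0.001  0.14  -0.16 ]
1.2 [ 0.001  0.159 -0.165]
1.3 [ 0.001  0.179 -0.168]
1.4 [ 0.002  0.2   -0.169]
1.5 [ 0.002  0.22  -0.168]
1.6 [ 0.002  0.24  -0.165]
1.7 [ 0.002  0.26  -0.16 ]
1.8 [ 0.002  0.279 -0.153]
```

View pics/w2.png

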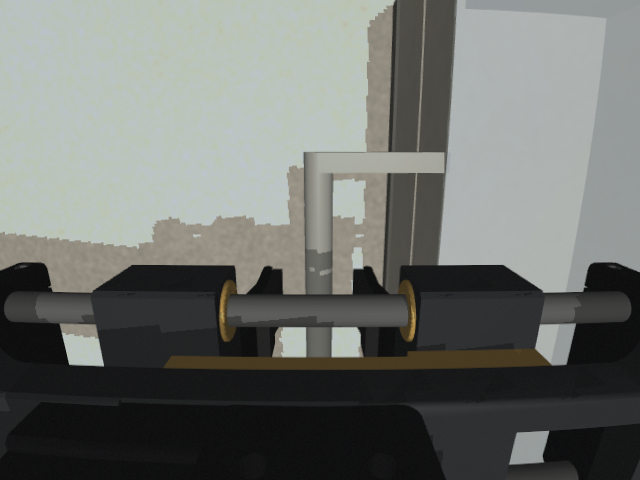

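Request:
{"op": "step_arm", "data": {"plan": [[[0,0,0],[0,0,0],255],[[0,0,0],[0,0,0],255],[[0,0,0],[0,0,0],255],[[0,0,0],[0,0,0],255],[[0,0,0],[0,0,0],255],[[0,0,0],[0,0,0],255],[[0,0,0],[0,0,0],255],[[0,0,0],[0,0.001,-0.006],255],[[0,0,0],[0,0.002,-0.013],255],[[0,0,0],[0,0.004,-0.02],255]]}}

```text
time: 5.35
position: [0.4138, -0.1533, 0.1219]
tool_rot: [2.342, 2.091, 0.003]
ft_force: [7.1, -0.8, -6.0]
grip_width: 0.13
```

Run:
```python
from h import *
p,M,y=st()
im=ctrl.get_image('wrist');cv2.imwrite('pics/w3.png',im[:,:,::-1])
```

```text
t 5.35 p [ 0.4138 -0.1533  0.1219] yaw 83.54 tilt 0.16 F [ 7.1 -0.8 -6. ] w 0.13 q [ 0.85 -0.01 -0.54  2.07 -0.01  1.08  0.19]
```

View pics/w3.png

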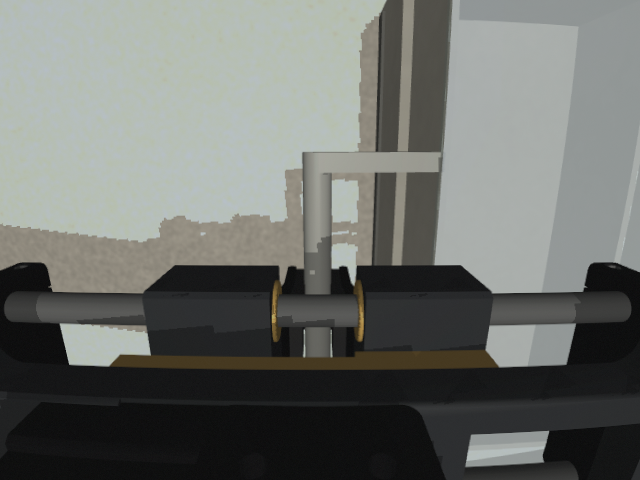

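Request:
{"op": "step_arm", "data": {"plan": [[[0,0,0],[0,0.007,-0.019],255],[[0,0,0],[0,0.015,-0.038],255],[[0,0,0],[0,0.025,-0.055],255],[[0,0,0],[0,0.037,-0.072],255],[[0,0,0],[0,0.05,-0.087],255],[[0,0,0],[0,0.065,-0.101],255],[[0,0,0],[0,0.081,-0.113],255],[[0,0,0],[0,0.098,-0.124],255],[[0,0,0],[0,0.117,-0.133],255],[[0,0,0],[0,0.136,-0.14],255]]}}

```text
time: 6.65
position: [0.5459, -0.168, 0.2621]
tool_rot: [-2.34, -2.09, 0.006]
ft_force: [-3.1, 1.8, 2.7]
grip_width: 0.13
```

Run:
```python
from h import *
p,M,y=st()
```

```text
t 6.65 p [ 0.5459 -0.168   0.2621] yaw 83.52 tilt 0.33 F [-3.1  1.8  2.7] w 0.13 q [ 0.76  0.19 -0.58  1.59  0.1   1.4   0.06]
```

Request:
{"op": "step_arm", "data": {"plan": [[[0,0,0],[0,0.019,-0.005],255],[[0,0,0],[0,0.039,-0.008],255],[[0,0,0],[0,0.06,-0.009],255],[[0,0,0],[0,0.08,-0.008],255],[[0,0,0],[0,0.1,-0.005],255],[[0,0,0],[0,0.12,0],255],[[0,0,0],[0,0.13,0.003],255],[[0,0,0],[0,0.139,0.007],255],[[0,0,0],[0,0.142,0.008],255],[[0,0,0],[0,0.142,0.008],255]]}}

```text
time: 7.9
position: [0.6861, -0.1838, 0.2535]
tool_rot: [-2.339, -2.09, 0.007]
ft_force: [-7.6, 2.5, 3.6]
grip_width: 0.127
```

Run:
```python
from h import *
p,M,y=st()
im=ctrl.get_image('scene');cv2.imwrite('pics/s3.png',im[:,:,::-1])
```

```text
t 7.9 p [ 0.6861 -0.1838  0.2535] yaw 83.55 tilt 0.39 F [-7.6  2.5  3.6] w 0.127 q [ 0.59  0.51 -0.56  1.23  0.26  1.48 -0.05]
```

View pics/s3.png

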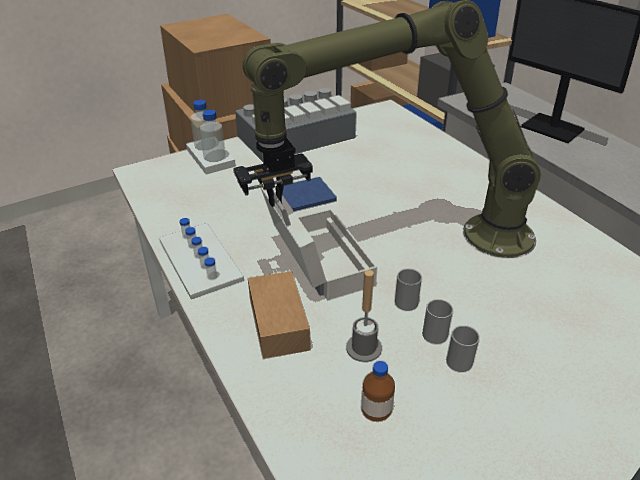

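Request:
{"op": "step_arm", "data": {"plan": [[[0,0,0],[0,0.003,0.001],255],[[0,0,0],[0,0.006,0.002],255],[[0,0,0],[0,0.006,0.002],255],[[0,0,0],[0,0.006,0.002],255],[[0,0,0],[0,0.003,0.001],255],[[0,0,0],[0,0.003,0.001],150],[[0,0,0],[0,0.003,0.001],150],[[0,0,0],[0,0.003,0.001],130],[[0,0,0],[0,0.003,0.001],130],[[0,0,0],[0,0.003,0.001],130]]}}

```text
time: 9.2
position: [0.6918, -0.1851, 0.2524]
tool_rot: [2.344, 2.092, -0.0]
ft_force: [0.1, -0.1, 0.3]
grip_width: 0.482
```

Run:
```python
from h import *
p,M,y=st()
```

```text
t 9.2 p [ 0.6918 -0.1851  0.2524] yaw 83.51 tilt 0.01 F [ 0.1 -0.1  0.3] w 0.482 q [ 0.59  0.51 -0.55  1.22  0.26  1.48 -0.05]
```

Run:
```python
from h import *
go([.6918,-.185,.34],[.66,0,.34],[.6315,.182,.33],yaw=106)
```

```text
t 9.2 p [ 0.6918 -0.1851  0.2524] yaw 83.51 tilt 0.01 F [ 0.1 -0.1  0.3] w 0.482 q [ 0.59  0.51 -0.55  1.22  0.26  1.48 -0.05]
shift [ 0.0001 -0.     -0.0876]
shift [ 0.1803 -0.0525 -0.0877]
shift [ 0.3579 -0.1014 -0.0777]
rz -0.3925
```

Request:
{"op": "step_arm", "data": {"plan": [[[0,0,0],[0,0,-0.045],100],[[0,0,0],[0,0,-0.088],80],[[0,0,-0.06],[0.05,-0.015,-0.088],0],[[0,0,-0.12],[0.1,-0.03,-0.088],0],[[0,0,-0.2],[0.15,-0.045,-0.088],0],[[0,0,-0.28],[0.2,-0.058,-0.088],0],[[0,0,-0.34],[0.25,-0.072,-0.085],0],[[0,0,-0.392],[0.3,-0.086,-0.08],0],[[0,0,-0.392],[0.345,-0.098,-0.078],0],[[0,0,-0.392],[0.358,-0.101,-0.078],0]]}}

```text
time: 10.45
position: [0.6302, 0.1868, 0.3306]
tool_rot: [-1.882, -2.514, -0.002]
ft_force: [-0.1, 0.2, 0.7]
grip_width: 0.999
```

Run:
```python
from h import *
p,M,y=st()
for n in('wrist','scene','top'):
    im=ctrl.get_image(n);cv2.imwrite(f'pics/{n}4.png',im[:,:,::-1])
print(proj(cam('wrist'),[[.6315,.182,.25],[.6315,.182,.08]]))
```

```text
t 10.45 p [0.6302 0.1868 0.3306] yaw 106.34 tilt 0.1 F [-0.1  0.2  0.7] w 0.999 q [ 0.2   0.4  -0.75  1.25  0.27  1.59 -0.22]
[[314.9329398  248.99616554]
 [315.88089809 206.6604465 ]]
```

View pics/wrist4.png

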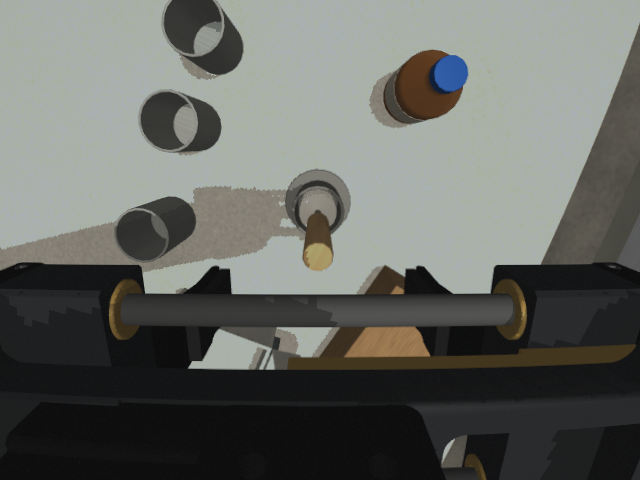

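View pics/top4.png

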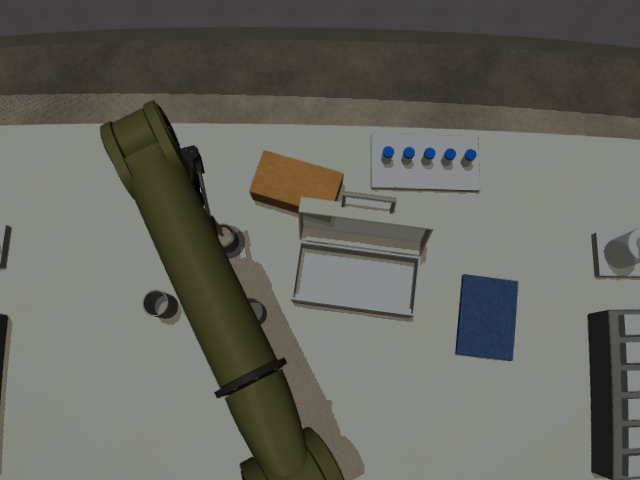

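View pics/scene4.png

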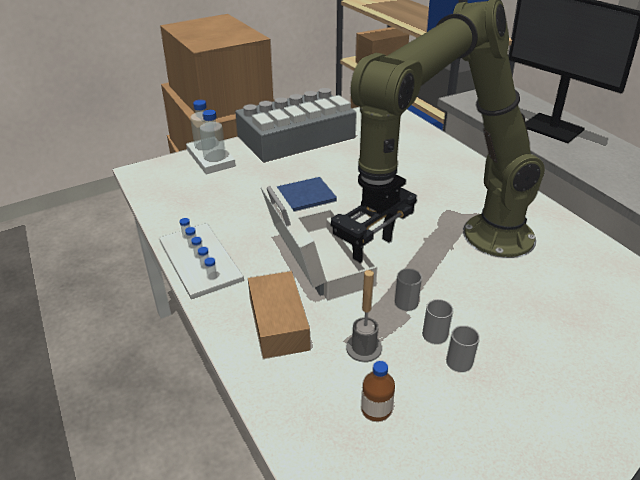

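Run:
```python
from h import *
go([.633,.180,.30],[.633,.180,.205],yaw=106)
im=cv2.imread('pics/top4.png');cv2.imwrite('pics/z4.png',cv2.resize(im[180:340,250:450],None,fx=4,fy=4,interpolation=cv2.INTER_CUBIC))
```

```text
t 10.6 p [0.6321 0.1818 0.3305] yaw 105.99 tilt 0.05 F [ 0.5  0.5 -0.3] w 1.002 q [ 0.21  0.4  -0.75  1.25  0.27  1.59 -0.22]
shift [-0.0019  0.0004  0.0305]
shift [-0.0019  0.0004  0.1255]
rz -0.0001
```

View pics/z4.png

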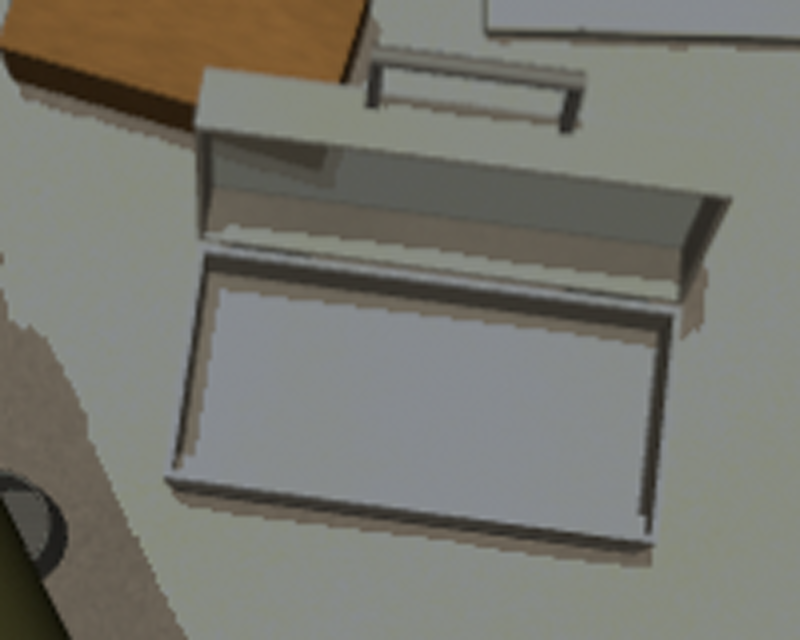

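Request:
{"op": "step_arm", "data": {"plan": [[[0,0,0],[-0.002,0,0.03],0],[[0,0,0],[-0.002,0,0.06],0],[[0,0,0],[-0.002,0,0.09],0],[[0,0,0],[-0.002,0,0.11],0],[[0,0,0],[-0.002,0,0.1255],0],[[0,0,0],[-0.002,0,0.1255],0],[[0,0,0],[-0.002,0,0.1255],255],[[0,0,0],[-0.002,0,0.1255],255],[[0,0,0],[-0.002,0,0.1255],255],[[0,0,0],[-0.002,0,0.1255],255]], "squeeze": 30}}

```text
time: 11.85
position: [0.6324, 0.1805, 0.2054]
tool_rot: [1.891, 2.509, 0.0]
ft_force: [0.2, -0.4, 0.3]
grip_width: 0.627
```

Request:
{"op": "step_arm", "data": {"plan": [[[0,0,0],[0,0,0],255],[[0,0,0],[0,0,0],255],[[0,0,0],[0,0,0],255],[[0,0,0],[0,0,0],255],[[0,0,0],[0,0,0],255],[[0,0,0],[0,0,0],255],[[0,0,0],[0,0,0],255],[[0,0,0],[0,0,0],255],[[0,0,0],[0,0,0],255],[[0,0,0],[0,0,0],255]]}}

```text
time: 13.1
position: [0.6323, 0.1803, 0.2049]
tool_rot: [-1.891, -2.509, 0.0]
ft_force: [-0.4, -0.5, 0.5]
grip_width: 0.247
```

Run:
```python
from h import *
p,M,y=st()
T=cam('top');S=cam('scene')
c=onz(T,[[291.75,300],[413,316.25],[419.25,255.5],[300.75,240.75]],.07);print('corners',c)
for i in range(4): print(np.linalg.norm(c[i]-c[i-1]))
print('ctr',c.mean(0), 'yaw',np.degrees(np.arctan2(*(c[0]-c[1])[[0,1]]*[-1,1])),np.degrees(np.arctan2(*(c[3]-c[2])[[0,1]]*[-1,1])))
im=ctrl.get_image('wrist');cv2.imwrite(f'pics/w5.png',im[:,:,::-1])
print(proj(cam('wrist'),[[p[0],p[1],.25]]))
```

```text
t 13.1 p [0.6323 0.1803 0.2049] yaw 105.99 tilt 0.01 F [-0.4 -0.5  0.5] w 0.247 q [ 0.23  0.45 -0.73  1.45  0.3   1.36 -0.24]
corners [[ 0.47389382 -0.0008999   0.07      ]
 [ 0.4413442  -0.30234219  0.07      ]
 [ 0.59507934 -0.31885236  0.07      ]
 [ 0.62512001 -0.01770467  0.07      ]]
0.15215702248572618
0.30319454199126467
0.15461914044212258
0.3026423201912461
ctr [ 0.53385934 -0.15994978  0.07      ] yaw -6.1628974545607464 -5.696633831015307
[[314.02116784 357.05403963]]
```

View pics/w5.png

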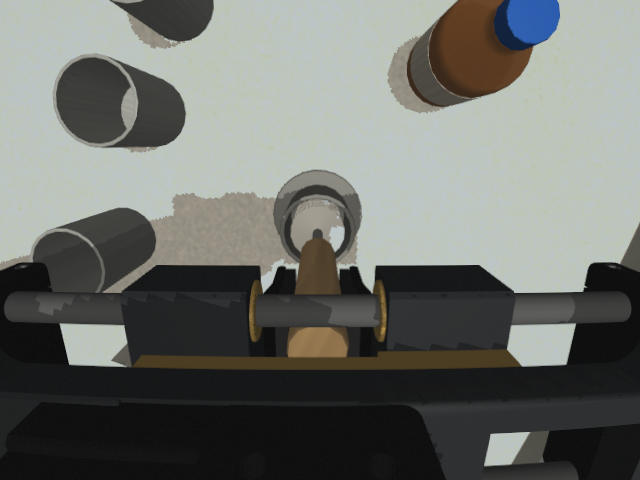

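Request:
{"op": "step_arm", "data": {"plan": [[[0,0,0],[0,0,-0.015],255],[[0,0,0],[0,0,-0.03],255],[[0,0,0],[0,0,-0.05],255],[[0,0,0],[0,0,-0.07],255],[[0,0,0],[0,0,-0.09],255],[[0,0,0],[0,0,-0.11],255],[[0,0,0],[0,0,-0.13],255],[[0,0,0],[0,0,-0.14],255],[[0,0,0],[0,0,-0.14],255],[[0,0,0],[0,0,-0.14],255]]}}

```text
time: 14.4
position: [0.6321, 0.1802, 0.3441]
tool_rot: [-1.89, -2.508, 0.002]
ft_force: [-1.0, -0.2, -0.5]
grip_width: 0.241
```

```bash
cat >> h.py <<'E'
def beakers(cams=('scene','top'),labs='ABC',tag=None,guess={}):
    ref=dict(A=(.454,.338),B=(.449,.235),C=(.442,.101)); ref.update(guess)
    cands={}
    for n in cams:
        im=ctrl.get_image(n); c=cam(n)
        if tag: cv2.imwrite(f'pics/{n}_{tag}.png',im[:,:,::-1])
        for b in labs:
            for q in ctrl.cut_out(n,f'beaker{b}_center'):
                if q['score']<.3: continue
                ys,xs=np.nonzero(q['pixels']); x0=onz(c,[[xs.mean(),ys.mean()]],.05)[0,:2]
                x,f=fit([(c,q['pixels'].astype(float))],lambda p:cyl(p[0],p[1],.033,0,.095),x0,[.02,.02])
                d=x-np.array(ref[b])
                print(n,b,'score',round(float(q['score']),2),'xy',np.round(x,4),'cost',round(f,3),'moved',np.round(d,3))
E
python3 - <<'E'
from h import *
st(); beakers(tag=6); st()
E
```

```text
t 14.4 p [0.6321 0.1802 0.3441] yaw 105.99 tilt 0.09 F [-1.  -0.2 -0.5] w 0.241 q [ 0.21  0.4  -0.75  1.23  0.27  1.61 -0.21]
scene A score 0.56 xy [0.4512 0.3342] cost 0.114 moved [-0.003 -0.004]
scene B score 0.94 xy [0.4467 0.2345] cost 0.08 moved [-0.002 -0.001]
top A score 0.58 xy [0.4548 0.3367] cost 0.092 moved [ 0.001 -0.001]
top C score 0.63 xy [0.4535 0.0705] cost 0.75 moved [ 0.012 -0.03 ]
t 14.8 p [0.6323 0.1803 0.3448] yaw 105.98 tilt 0.02 F [ 0.5 -0.1 -0.5] w 0.247 q [ 0.21  0.4  -0.75  1.23  0.27  1.61 -0.21]
```

View pics/scene_6.png

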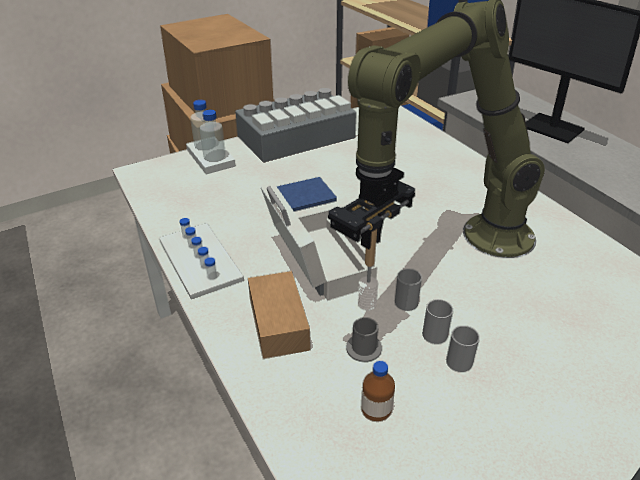

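Run:
```python
from h import *
go([.4535,.337,.345],[.4535,.337,.31])
```

```text
t 14.8 p [0.6323 0.1803 0.3448] yaw 105.98 tilt 0.02 F [ 0.5 -0.1 -0.5] w 0.247 q [ 0.21  0.4  -0.75  1.23  0.27  1.61 -0.21]
shift [ 0.1999 -0.1287 -0.0002]
shift [ 0.1999 -0.1287  0.0348]
```

Request:
{"op": "step_arm", "data": {"plan": [[[0,0,0],[0.03,-0.019,0],255],[[0,0,0],[0.06,-0.039,0],255],[[0,0,0],[0.09,-0.058,0],255],[[0,0,0],[0.12,-0.077,0],255],[[0,0,0],[0.15,-0.097,0],255],[[0,0,0],[0.18,-0.116,0],255],[[0,0,0],[0.2,-0.129,0],255],[[0,0,0],[0.2,-0.129,0.015],255],[[0,0,0],[0.2,-0.129,0.03],255],[[0,0,0],[0.2,-0.129,0.03],255]]}}

```text
time: 16.05
position: [0.4541, 0.3347, 0.3125]
tool_rot: [-1.894, -2.505, 0.006]
ft_force: [-0.1, 0.6, -0.5]
grip_width: 0.251
```

Run:
```python
from h import *
go([.4535,.337,.199])
beakers(cams=['top'],labs='A')
for n in('wrist','scene'):
    im=ctrl.get_image(n);cv2.imwrite(f'pics/{n}7.png',(im if n=='wrist' else cv2.resize(im[200:400,320:540],None,fx=2.7,fy=2.7))[:,:,::-1])
p,_,_=st()
c=cam('scene');print(proj(c,[[p[0],p[1],p[2]-.195]]))
```

```text
t 16.05 p [0.4541 0.3347 0.3125] yaw 105.81 tilt 0.23 F [-0.1  0.6 -0.5] w 0.251 q [ 0.08  0.2  -0.87  1.52  0.15  1.5  -0.52]
shift [0.0025 0.0005 0.1135]
top A score 0.81 xy [0.453  0.3349] cost 0.401 moved [-0.001 -0.003]
t 16.25 p [0.4539 0.3368 0.3152] yaw 105.92 tilt 0.02 F [ 0.6 -0.3 -1.2] w 0.248 q [ 0.08  0.2  -0.87  1.52  0.15  1.5  -0.52]
[[466.47857541 327.70905024]]
```

View pics/scene7.png

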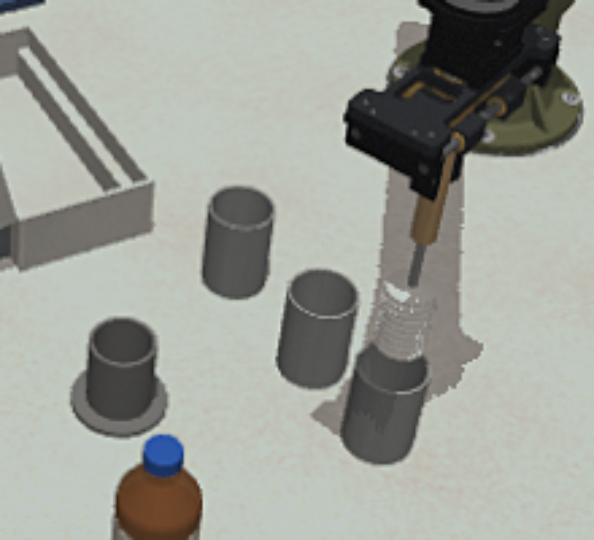

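View pics/wrist7.png

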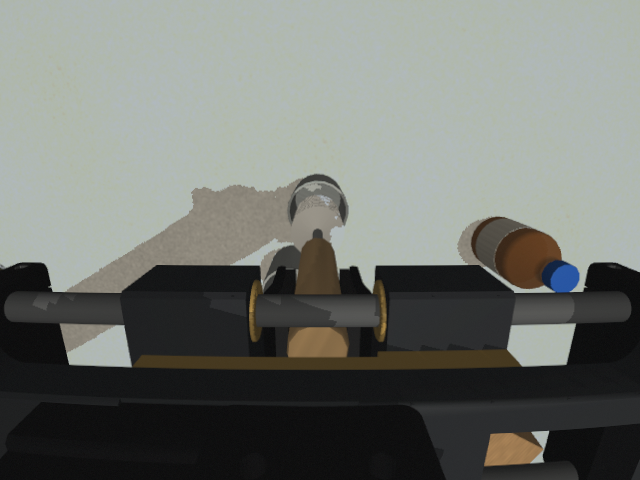

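Request:
{"op": "step_arm", "data": {"plan": [[[0,0,0],[0,0,0.025],255],[[0,0,0],[0,0,0.05],255],[[0,0,0],[0,0,0.075],255],[[0,0,0],[0,0,0.095],255],[[0,0,0],[0,0,0.105],255],[[0,0,0],[0,0,0.112],255],[[0,0,0],[0,0,0.116],255],[[0,0,0],[0,0,0.1165],255],[[0,0,0],[0,0,0.117],255],[[0,0,0],[0,0,0.117],255]]}}

```text
time: 17.5
position: [0.4539, 0.3378, 0.1999]
tool_rot: [1.89, 2.508, 0.003]
ft_force: [-0.8, -0.6, 7.6]
grip_width: 0.242
```

Run:
```python
from h import *
st()
im=ctrl.get_image('scene');cv2.imwrite('pics/s8.png',cv2.resize(im[200:400,320:540],None,fx=2.7,fy=2.7)[:,:,::-1])
st()
```

```text
t 17.5 p [0.4539 0.3378 0.1999] yaw 105.98 tilt 0.14 F [-0.8 -0.6  7.6] w 0.242 q [ 0.06  0.26 -0.86  1.69  0.2   1.28 -0.56]
t 17.55 p [0.4539 0.3378 0.1999] yaw 105.99 tilt 0.14 F [-0.2 -0.5  6.6] w 0.251 q [ 0.06  0.26 -0.86  1.69  0.2   1.28 -0.56]
```

View pics/s8.png

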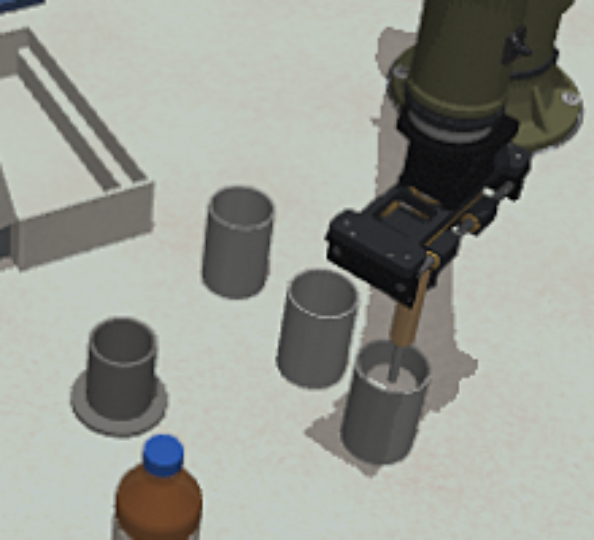

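Request:
{"op": "step_arm", "data": {"plan": [[[0,0,0],[0,0,-0.025],255],[[0,0,0],[0,0,-0.05],255],[[0,0,0],[0,0,-0.068],255],[[0,0,0],[0,0,-0.068],255],[[0,0,0],[0,0,-0.045],255],[[0,0,0],[0,0,-0.025],255],[[0,0,0],[0,0,-0.01],255],[[0,0,0],[0,0,0],255],[[0,0,0],[0,0,0],255],[[0,0,0],[0,0,0],255]]}}

```text
time: 18.8
position: [0.4537, 0.3381, 0.1995]
tool_rot: [1.89, 2.509, 0.003]
ft_force: [-1.2, -0.5, 6.8]
grip_width: 0.244
```

Request:
{"op": "step_arm", "data": {"plan": [[[0,0,0],[0,0,-0.025],255],[[0,0,0],[0,0,-0.05],255],[[0,0,0],[0,0,-0.075],255],[[0,0,0],[0,0,-0.1],255],[[0,0,0],[0,0,-0.125],255],[[0,0,0],[0,0,-0.14],255],[[0,0,0],[0,0,-0.14],255],[[0,0,0],[0.01,0,-0.14],255],[[0,0,0],[0,0,-0.14],255],[[0,0,0],[0,0,-0.14],255]]}}

```text
time: 20.05
position: [0.4538, 0.3358, 0.3373]
tool_rot: [1.893, 2.507, -0.002]
ft_force: [0.9, 0.2, -1.5]
grip_width: 0.246
```

Run:
```python
from h import *
st()
beakers(labs='ABC',tag=9)
go([.449,.235,.34])
```

```text
t 20.05 p [0.4538 0.3358 0.3373] yaw 105.89 tilt 0.09 F [ 0.9  0.2 -1.5] w 0.246 q [ 0.08  0.19 -0.88  1.48  0.15  1.54 -0.52]
scene A score 0.85 xy [0.4524 0.3353] cost 0.066 moved [-0.002 -0.003]
scene B score 0.63 xy [0.4467 0.2343] cost 0.058 moved [-0.002 -0.001]
top A score 0.94 xy [0.4505 0.3315] cost 0.368 moved [-0.004 -0.007]
top A score 0.54 xy [0.7076 0.3509] cost 0.077 moved [0.254 0.013]
top B score 0.83 xy [0.4495 0.2345] cost 0.083 moved [ 0.001 -0.001]
top C score 0.78 xy [0.4426 0.1018] cost 0.066 moved [0.001 0.001]
t 20.45 p [0.4532 0.3372 0.338 ] yaw 105.99 tilt 0.01 F [-0.2  0.1 -0.9] w 0.249 q [ 0.08  0.19 -0.88  1.48  0.15  1.54 -0.52]
shift [-0.0971 -0.0322 -0.0019]
```

View pics/scene_9.png

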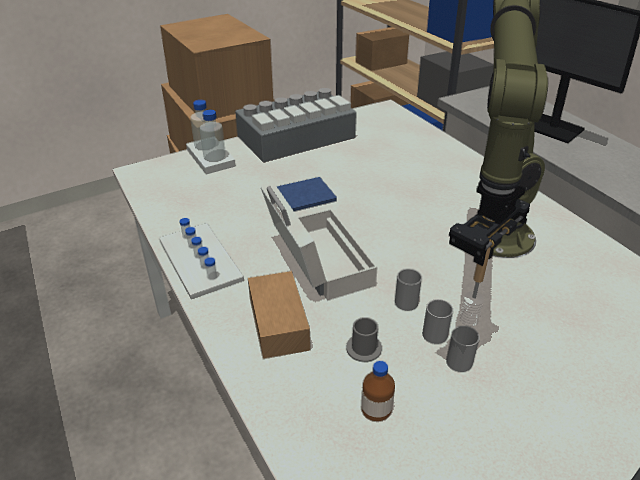

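Request:
{"op": "step_arm", "data": {"plan": [[[0,0,0],[-0.025,-0.008,0],255],[[0,0,0],[-0.05,-0.016,0],255],[[0,0,0],[-0.075,-0.024,0],255],[[0,0,0],[-0.0975,-0.032,0],255],[[0,0,0],[-0.0975,-0.032,0],255],[[0,0,0],[-0.0975,-0.032,0.02],255],[[0,0,0],[-0.0975,-0.032,0.025],255],[[0,0,0],[-0.0975,-0.032,0.025],255],[[0,0,0],[-0.0975,-0.032,0.025],255],[[0,0,0],[-0.0975,-0.032,0.025],255]]}}

```text
time: 21.7
position: [0.4495, 0.2349, 0.3135]
tool_rot: [1.89, 2.509, 0.001]
ft_force: [-0.3, 0.3, -0.5]
grip_width: 0.25
```

Run:
```python
from h import *
beakers(cams=['scene'],labs='B')
im=ctrl.get_image('wrist');cv2.imwrite('pics/w10.png',im[:,:,::-1])
go([.449,.2345,.1985])
```

```text
scene B score 0.82 xy [0.4479 0.234 ] cost 0.123 moved [-0.001 -0.001]
scene B score 0.69 xy [0.4395 0.0985] cost 0.149 moved [-0.009 -0.136]
t 21.85 p [0.4494 0.2346 0.3133] yaw 105.99 tilt 0.02 F [ 0.4  0.5 -0.3] w 0.245 q [ 0.27  0.02 -0.8   1.65  0.01  1.47 -0.26]
shift [-0.     -0.0005  0.1148]
```

View pics/w10.png

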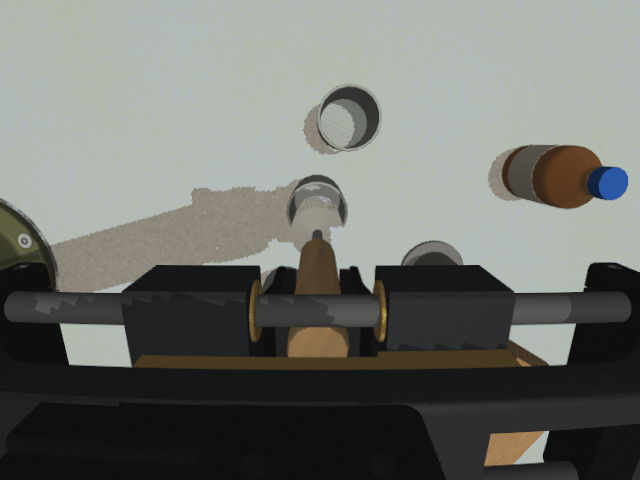

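Brush is centred over B (rim at (317,205), like A before). Scrub.

Request:
{"op": "step_arm", "data": {"plan": [[[0,0,0],[0,0,0.025],255],[[0,0,0],[0,0,0.05],255],[[0,0,0],[0,0,0.075],255],[[0,0,0],[0,0,0.095],255],[[0,0,0],[0,0,0.105],255],[[0,0,0],[0,0,0.112],255],[[0,0,0],[0,0,0.115],255],[[0,0,0],[0,0,0.115],255],[[0,0,0],[0,0,0.115],255],[[0,0,0],[0,0,0.115],255]]}}

```text
time: 23.1
position: [0.4498, 0.2348, 0.1995]
tool_rot: [1.891, 2.508, 0.001]
ft_force: [-1.3, -0.3, 5.9]
grip_width: 0.246
```

Request:
{"op": "step_arm", "data": {"plan": [[[0,0,0],[0,0,-0.025],255],[[0,0,0],[0,0,-0.05],255],[[0,0,0],[0,0,-0.068],255],[[0,0,0],[0,0,-0.068],255],[[0,0,0],[0,0,-0.045],255],[[0,0,0],[0,0,-0.025],255],[[0,0,0],[0,0,-0.01],255],[[0,0,0],[0,0,0],255],[[0,0,0],[0,0,0],255],[[0,0,0],[0,0,0],255]]}}

```text
time: 24.35
position: [0.45, 0.235, 0.199]
tool_rot: [1.89, 2.508, 0.002]
ft_force: [-0.5, -1.0, 5.2]
grip_width: 0.245
```

Request:
{"op": "step_arm", "data": {"plan": [[[0,0,0],[0,0,-0.025],255],[[0,0,0],[0,0,-0.05],255],[[0,0,0],[0,0,-0.075],255],[[0,0,0],[0,0,-0.1],255],[[0,0,0],[0,0,-0.125],255],[[0,0,0],[0,0,-0.14],255],[[0,0,0],[0,0,-0.14],255],[[0,0,0],[0,0,-0.14],255],[[0,0,0],[0,0,-0.14],255],[[0,0,0],[0,0,-0.14],255]]}}

```text
time: 25.6
position: [0.4491, 0.2344, 0.3374]
tool_rot: [-1.891, -2.508, 0.001]
ft_force: [-0.5, 0.3, -1.7]
grip_width: 0.242
```

Run:
```python
from h import *
st()
beakers(labs='ABC',tag=11)
go([.442,.101,.34])
```

```text
t 25.6 p [0.4491 0.2344 0.3374] yaw 105.99 tilt 0.06 F [-0.5  0.3 -1.7] w 0.242 q [ 0.27  0.02 -0.81  1.61  0.01  1.52 -0.26]
scene A score 0.7 xy [0.4524 0.3353] cost 0.069 moved [-0.002 -0.003]
scene A score 0.32 xy [0.4468 0.2342] cost 0.055 moved [-0.007 -0.104]
scene B score 0.97 xy [0.4475 0.234 ] cost 0.07 moved [-0.001 -0.001]
scene B score 0.56 xy [ 0.5905 -0.0462] cost 0.844 moved [ 0.142 -0.281]
scene C score 0.72 xy [0.4395 0.0994] cost 0.163 moved [-0.002 -0.002]
scene C score 0.33 xy [ 0.5913 -0.0449] cost 0.842 moved [ 0.149 -0.146]
scene C score 0.31 xy [0.8196 0.0646] cost 0.699 moved [ 0.378 -0.036]
top B score 0.79 xy [0.4474 0.2292] cost 0.379 moved [-0.002 -0.006]
t 26.0 p [0.4493 0.2345 0.338 ] yaw 105.99 tilt 0.01 F [1.2 0.3 0. ] w 0.249 q [ 0.27  0.02 -0.81  1.61  0.01  1.52 -0.26]
shift [-0.1264 -0.0438 -0.002 ]
```

View pics/top_11.png

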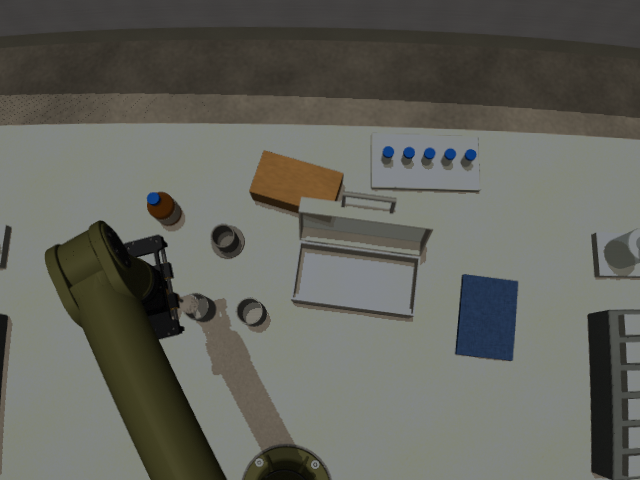

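Request:
{"op": "step_arm", "data": {"plan": [[[0,0,0],[-0.025,-0.009,0],255],[[0,0,0],[-0.05,-0.018,0],255],[[0,0,0],[-0.075,-0.026,0],255],[[0,0,0],[-0.1,-0.035,0],255],[[0,0,0],[-0.1265,-0.044,0],255],[[0,0,0],[-0.1265,-0.044,0.01],255],[[0,0,0],[-0.1265,-0.044,0.025],255],[[0,0,0],[-0.1265,-0.044,0.025],255],[[0,0,0],[-0.1265,-0.044,0.025],255],[[0,0,0],[-0.1265,-0.044,0.025],255]]}}

```text
time: 27.25
position: [0.4421, 0.1013, 0.3134]
tool_rot: [1.89, 2.509, 0.001]
ft_force: [0.2, -0.1, -1.3]
grip_width: 0.245
```

Run:
```python
from h import *
beakers(cams=['scene'],labs='C')
im=ctrl.get_image('wrist');cv2.imwrite('pics/w12.png',im[:,:,::-1])
go([.4415,.101,.1985])
```

```text
scene C score 0.83 xy [0.4417 0.0987] cost 0.191 moved [-0.    -0.002]
t 27.4 p [0.442  0.101  0.3133] yaw 106.0 tilt 0.03 F [-0.1 -0.3 -0.8] w 0.245 q [ 0.42 -0.13 -0.63  1.77 -0.08  1.48  0.08]
shift [ 0.0002 -0.0006  0.1148]
```

View pics/w12.png

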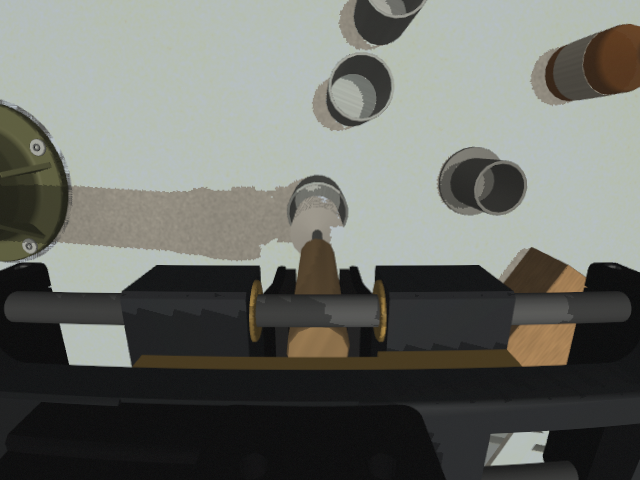

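Same centring over C. Scrub, then lift.

Request:
{"op": "step_arm", "data": {"plan": [[[0,0,0],[0,0,0.025],255],[[0,0,0],[0,0,0.05],255],[[0,0,0],[0,0,0.075],255],[[0,0,0],[0,0,0.095],255],[[0,0,0],[0,0,0.105],255],[[0,0,0],[0,0,0.112],255],[[0,0,0],[0,0,0.115],255],[[0,0,0],[0,0,0.115],255],[[0,0,0],[0,0,0.115],255],[[0,0,0],[0,0,0.115],255]]}}

```text
time: 28.65
position: [0.4425, 0.1009, 0.199]
tool_rot: [1.89, 2.507, 0.001]
ft_force: [-0.2, 0.1, 6.0]
grip_width: 0.245
```

Request:
{"op": "step_arm", "data": {"plan": [[[0,0,0],[0,0,-0.025],255],[[0,0,0],[0,0,-0.05],255],[[0,0,0],[0,0,-0.068],255],[[0,0,0],[0,0,-0.068],255],[[0,0,0],[0,0,-0.045],255],[[0,0,0],[0,0,-0.025],255],[[0,0,0],[0,0,-0.01],255],[[0,0,0],[0,0,0],255],[[0,0,0],[0,0,0],255],[[0,0,0],[0,0,0],255]]}}

```text
time: 29.9
position: [0.4425, 0.1009, 0.1986]
tool_rot: [1.89, 2.508, 0.001]
ft_force: [0.3, -0.0, 4.3]
grip_width: 0.244
```

Request:
{"op": "step_arm", "data": {"plan": [[[0,0,0],[0,0,-0.025],255],[[0,0,0],[0,0,-0.05],255],[[0,0,0],[0,0,-0.075],255],[[0,0,0],[0,0,-0.1],255],[[0,0,0],[0,0,-0.125],255],[[0,0,0],[0,0,-0.145],255],[[0,0,0],[0,0,-0.145],255],[[0,0,0],[0,0,-0.145],255],[[0,0,0],[0,0,-0.145],255],[[0,0,0],[0,0,-0.145],255]]}}

```text
time: 31.15
position: [0.4416, 0.1008, 0.3423]
tool_rot: [-1.89, -2.508, 0.001]
ft_force: [-0.4, -0.1, -0.5]
grip_width: 0.247
```

Run:
```python
from h import *
go([.6323,.1803,.343])
```

```text
t 31.15 p [0.4416 0.1008 0.3423] yaw 105.99 tilt 0.07 F [-0.4 -0.1 -0.5] w 0.247 q [ 0.42 -0.13 -0.63  1.71 -0.08  1.54  0.08]
shift [ 0.0239  0.2053 -0.0009]
```

Request:
{"op": "step_arm", "data": {"plan": [[[0,0,0],[0.003,0.03,0],255],[[0,0,0],[0.007,0.06,0],255],[[0,0,0],[0.011,0.09,0],255],[[0,0,0],[0.014,0.12,0],255],[[0,0,0],[0.018,0.15,0],255],[[0,0,0],[0.021,0.18,0],255],[[0,0,0],[0.024,0.205,0],255],[[0,0,0],[0.024,0.205,0],255],[[0,0,0],[0.024,0.205,0],255],[[0,0,0],[0.024,0.205,0],255]]}}

```text
time: 32.4
position: [0.6318, 0.18, 0.3434]
tool_rot: [1.891, 2.508, -0.0]
ft_force: [-0.2, 0.7, -0.7]
grip_width: 0.245
```

Run:
```python
from h import *
im=ctrl.get_image('wrist');cv2.imwrite('pics/w13.png',im[:,:,::-1])
go([.6323,.1803,.206])
```

```text
t 32.45 p [0.6319 0.18   0.3436] yaw 105.97 tilt 0.06 F [ 0.2 -0.5  0.4] w 0.246 q [ 0.19  0.39 -0.72  1.23  0.25  1.61 -0.2 ]
shift [0.0003 0.0004 0.1376]
```

View pics/w13.png

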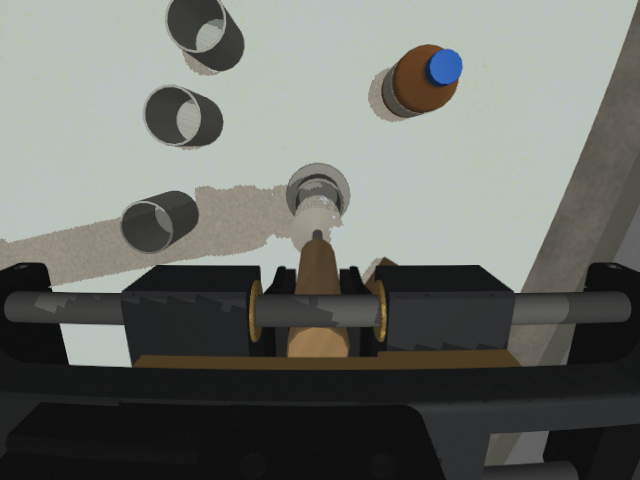

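Request:
{"op": "step_arm", "data": {"plan": [[[0,0,0],[0,0,0.025],255],[[0,0,0],[0,0,0.05],255],[[0,0,0],[0,0,0.075],255],[[0,0,0],[0,0,0.1],255],[[0,0,0],[0,0,0.12],255],[[0,0,0],[0,0,0.13],255],[[0,0,0],[0,0,0.136],255],[[0,0,0],[0,0,0.139],255],[[0,0,0],[0,0,0.139],255],[[0,0,0],[0,0,0.139],255]]}}

```text
time: 33.7
position: [0.6326, 0.1805, 0.2046]
tool_rot: [1.891, 2.508, 0.001]
ft_force: [0.2, -0.1, -0.9]
grip_width: 0.248
```

Run:
```python
from h import *
st()
```

```text
t 33.7 p [0.6326 0.1805 0.2046] yaw 105.99 tilt 0.05 F [ 0.2 -0.1 -0.9] w 0.248 q [ 0.2   0.44 -0.7   1.45  0.28  1.35 -0.23]
```

Lower a hair more, then open slowly.

Request:
{"op": "step_arm", "data": {"plan": [[[0,0,0],[0,0,0.001],255],[[0,0,0],[0,0,0.002],255],[[0,0,0],[0,0,0.002],255],[[0,0,0],[0,0,0.002],180],[[0,0,0],[0,0,0.002],170],[[0,0,0],[0,0,0.002],120],[[0,0,0],[0,0,0.002],0],[[0,0,0],[0,0,0.002],0],[[0,0,0],[0,0,0.002],0],[[0,0,0],[0,0,0.002],0]]}}

```text
time: 34.95
position: [0.6323, 0.1804, 0.202]
tool_rot: [1.891, 2.509, -0.0]
ft_force: [0.0, 0.7, 0.5]
grip_width: 0.817
```

Request:
{"op": "step_arm", "data": {"plan": [[[0,0,0],[0,0,-0.02],0],[[0,0,0],[0,0,-0.04],0],[[0,0,0],[0,0,-0.07],0],[[0,0,0],[0,0,-0.1],0],[[0,0,0],[0,0,-0.13],0],[[0,0,0],[0,0,-0.14],0],[[0,0,0],[0,0,-0.14],0],[[0,0,0],[0,0,-0.14],0],[[0,0,0],[0,0,-0.14],0],[[0,0,0],[0,0,-0.14],0]]}}

```text
time: 36.2
position: [0.6321, 0.1802, 0.3412]
tool_rot: [-1.89, -2.508, 0.002]
ft_force: [0.6, 0.3, 0.3]
grip_width: 0.997
```

Run:
```python
from h import *
beakers(tag=14)
go([.442,.101,.30],yaw=106)
```

```text
scene A score 0.85 xy [0.4511 0.3347] cost 0.09 moved [-0.003 -0.003]
scene B score 0.61 xy [0.438  0.1846] cost 0.072 moved [-0.011 -0.05 ]
scene B score 0.5 xy [0.442  0.1013] cost 0.177 moved [-0.007 -0.134]
scene C score 0.55 xy [0.4403 0.0988] cost 0.167 moved [-0.002 -0.002]
top A score 0.65 xy [0.4542 0.3375] cost 0.094 moved [ 0.    -0.001]
top C score 0.59 xy [0.449  0.0797] cost 0.602 moved [ 0.007 -0.021]
top C score 0.59 xy [0.6258 0.1661] cost 0.488 moved [0.184 0.065]
t 36.6 p [0.6323 0.1804 0.342 ] yaw 105.99 tilt 0.01 F [0.7 0.3 0.2] w 1.0 q [ 0.19  0.39 -0.72  1.23  0.25  1.61 -0.2 ]
shift [-0.0239 -0.2048  0.042 ]
rz -0.0002
```

View pics/scene_14.png

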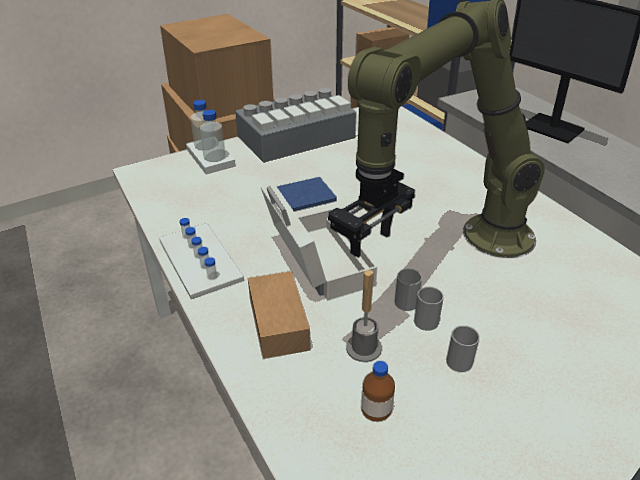

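Request:
{"op": "step_arm", "data": {"plan": [[[0,0,0.03],[-0.003,-0.03,0],0],[[0,0,0.06],[-0.006,-0.06,0],0],[[0,0,0.09],[-0.009,-0.09,0],0],[[0,0,0.12],[-0.012,-0.12,0.01],0],[[0,0,0.15],[-0.016,-0.15,0.03],0],[[0,0,0.2],[-0.02,-0.18,0.06],0],[[0,0,0.24],[-0.024,-0.205,0.09],0],[[0,0,0.28],[-0.024,-0.205,0.12],0],[[0,0,0.28],[-0.024,-0.205,0.142],0],[[0,0,0.28],[-0.024,-0.205,0.142],0]]}}

```text
time: 37.85
position: [0.4407, 0.1006, 0.1989]
tool_rot: [-2.221, -2.219, 0.004]
ft_force: [-0.4, -0.6, -0.0]
grip_width: 0.999
```

Run:
```python
from h import *
im=ctrl.get_image('wrist');cv2.imwrite('pics/w15.png',im[:,:,::-1])
beakers(tag=15,labs='BC')
go([.442,.101,.082],yaw=90)
im=ctrl.get_image('wrist')
c=cam('wrist');print(proj(c,cyl(.442,.101,.0315,.095,.095)[[0,10,20,30]]),proj(c,cyl(.4395,.1855,.0315,.095,.095)[[0,10,20,30]]))
```

```text
scene B score 0.65 xy [0.4373 0.1849] cost 0.056 moved [-0.012 -0.05 ]
scene C score 0.82 xy [0.44   0.0989] cost 0.22 moved [-0.002 -0.002]
top C score 0.55 xy [0.4384 0.0857] cost 0.571 moved [-0.004 -0.015]
t 38.2 p [0.4424 0.101  0.2008] yaw 89.95 tilt 0.08 F [-1.1 -0.5  0.3] w 0.998 q [ 0.44 -0.07 -0.69  1.94 -0.04  1.25 -0.23]
shift [ 0.     -0.0006  0.1188]
rz -0.0009
[[357.32635367 240.23088204]
 [313.73859218 198.75730755]
 [274.04388026 243.55790926]
 [320.53653611 279.11247749]] [[356.85014143 123.43603585]
 [309.68490714  75.6386122 ]
 [266.90612396 127.32094928]
 [317.21864438 168.63249097]]
```

View pics/w15.png

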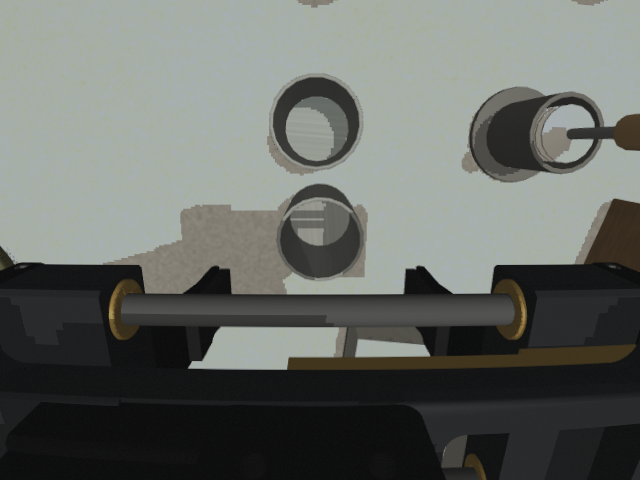

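View pics/top_15.png

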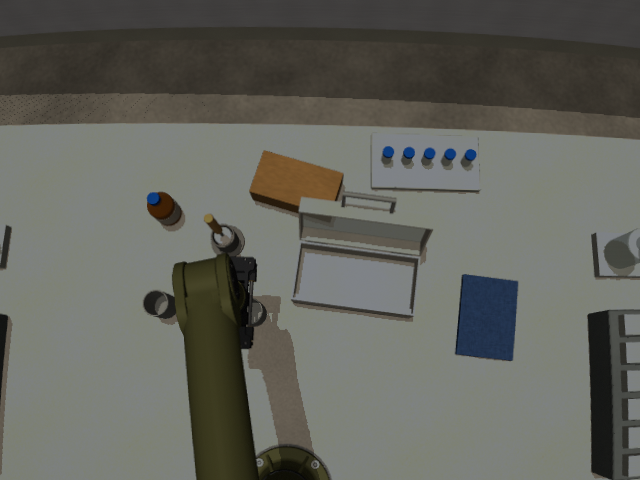

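Request:
{"op": "step_arm", "data": {"plan": [[[0,0,0],[0,0,0.03],0],[[0,0,0],[0,0,0.06],0],[[0,0,0],[0,0,0.09],0],[[0,0,0],[0,0,0.11],0],[[0,0,0],[0,0,0.119],0],[[0,0,0],[0,0,0.119],0],[[0,0,0],[0,0,0.119],255],[[0,0,0],[0,0,0.119],255],[[0,0,0],[0,0,0.119],255],[[0,0,0],[0,0,0.119],255]], "squeeze": 20}}

```text
time: 39.5
position: [0.4422, 0.1008, 0.0816]
tool_rot: [2.222, 2.22, 0.001]
ft_force: [-0.9, -0.6, 3.7]
grip_width: 0.764
```

Request:
{"op": "step_arm", "data": {"plan": [[[0,0,0],[0,0,0],255],[[0,0,0],[0,0,0],255],[[0,0,0],[0,0,-0.01],255],[[0,0,0],[0,0,-0.03],255],[[0,0,0],[0,0,-0.055],255],[[0,0,0],[0,0,-0.08],255],[[0,0,0],[0,0,-0.105],255],[[0,0,0],[0,0,-0.13],255],[[0,0,0],[0,0,-0.13],255],[[0,0,0],[0,0,-0.13],255]]}}

```text
time: 40.75
position: [0.4411, 0.1007, 0.2099]
tool_rot: [-2.222, -2.22, 0.002]
ft_force: [-0.2, -0.0, -2.0]
grip_width: 0.764
```

Run:
```python
from h import *
go([.5314,-.2522,.215],[.5314,-.2522,.10],yaw=174)
im=ctrl.get_image('scene');cv2.imwrite('pics/s16.png',im[:,:,::-1])
```

```text
t 40.75 p [0.4411 0.1007 0.2099] yaw 89.95 tilt 0.1 F [-0.2 -0.  -2. ] w 0.764 q [ 0.45 -0.08 -0.69  1.93 -0.05  1.27 -0.23]
shift [-0.3528  0.0906 -0.0051]
shift [-0.3527  0.0908  0.1099]
rz -1.467
```

View pics/s16.png

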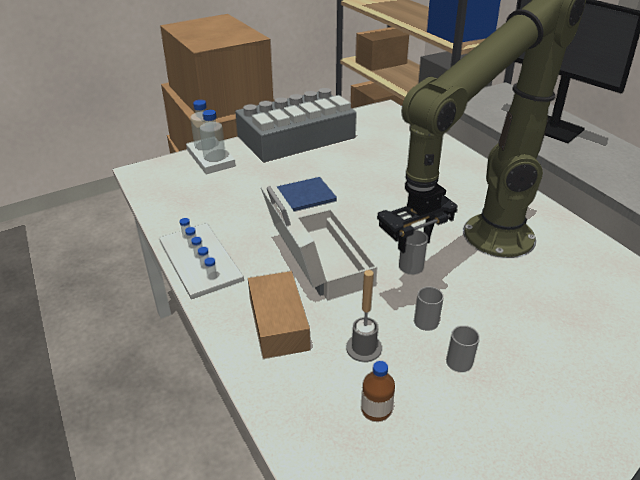

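Request:
{"op": "step_arm", "data": {"plan": [[[0,0,-0.16],[-0.04,0.005,-0.005],255],[[0,0,-0.32],[-0.08,0.01,-0.005],255],[[0,0,-0.49],[-0.12,0.02,-0.005],255],[[0,0,-0.65],[-0.16,0.03,-0.005],255],[[0,0,-0.81],[-0.2,0.04,-0.005],255],[[0,0,-0.97],[-0.24,0.05,-0.005],255],[[0,0,-1.13],[-0.28,0.06,-0.005],255],[[0,0,-1.29],[-0.32,0.075,-0.005],255],[[0,0,-1.467],[-0.353,0.0905,-0.005],255],[[0,0,-1.467],[-0.353,0.0905,-0.005],255]]}}

```text
time: 42.05
position: [0.5312, -0.2555, 0.2135]
tool_rot: [-0.171, -3.134, -0.001]
ft_force: [-0.3, -0.2, -1.6]
grip_width: 0.766
```

Request:
{"op": "step_arm", "data": {"plan": [[[0,0,0],[0,0,0],255],[[0,0,0],[0,0,0],255],[[0,0,0],[0,0,0],255],[[0,0,0],[0,0,0.01],255],[[0,0,0],[0,0,0.02],255],[[0,0,0],[0,0,0.03],255],[[0,0,0],[0,0,0.03],255],[[0,0,0],[0,0,0.03],255],[[0,0,0],[0,0,0.03],255],[[0,0,0],[0,0,0.03],255]]}}

```text
time: 43.3
position: [0.5322, -0.2524, 0.1864]
tool_rot: [0.165, 3.137, -0.001]
ft_force: [-0.1, 1.1, -2.3]
grip_width: 0.765
```

Run:
```python
from h import *
go([.5314,-.2522,.088],yaw=174)
for n in('top','scene','wrist'):
    im=ctrl.get_image(n);cv2.imwrite(f'pics/{n}17.png',im[:,:,::-1])
```

```text
t 43.3 p [ 0.5322 -0.2524  0.1864] yaw 173.99 tilt 0.04 F [-0.1  1.1 -2.3] w 0.765 q [ 0.72  0.24 -0.37  1.67  0.09  1.25  1.79]
shift [0.0009 0.0001 0.0984]
rz -0.0001
```

View pics/scene17.png

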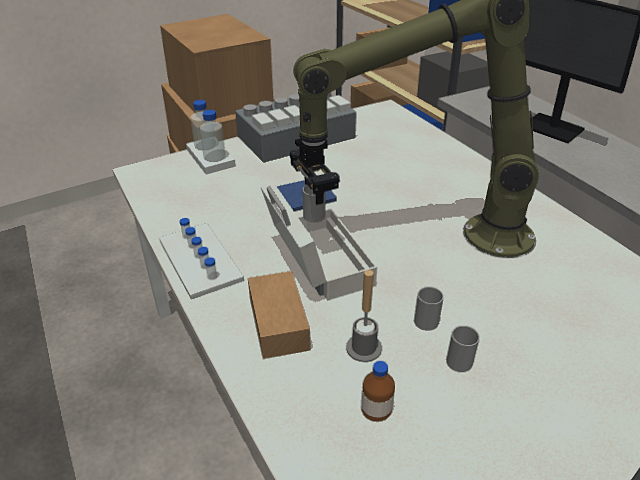

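View pics/wrist17.png

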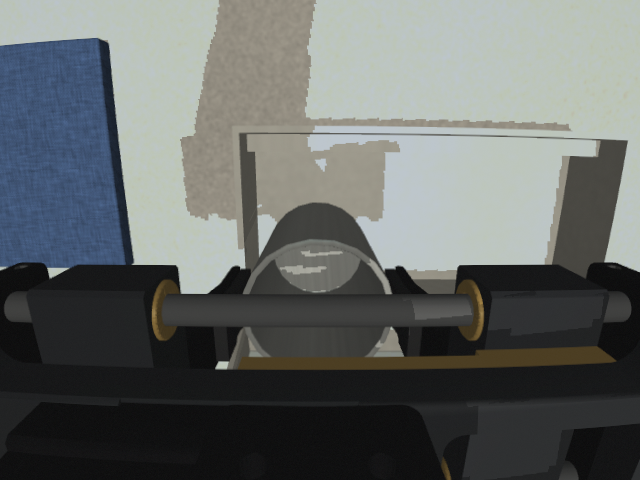

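View pics/top17.png

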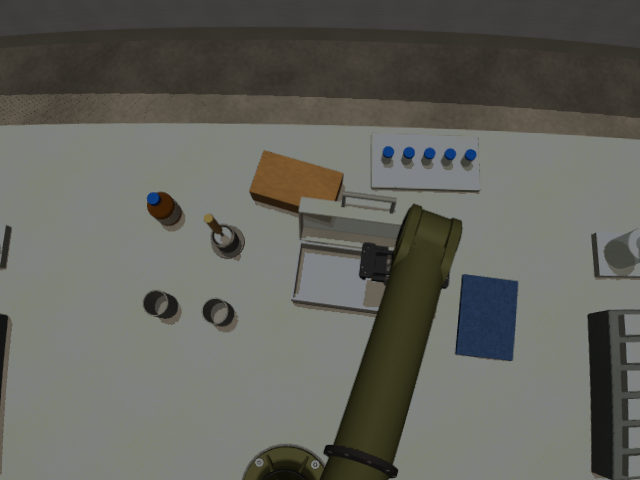

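Run:
```python
from h import *
c=cam('wrist'); st()
X=np.array([.9945,-.1045,0]);Y=np.array([.1045,.9945,0]);O=np.array([.534,-.160,.07])
for a,b in((-.075,-.155),(-.075,.155),(-.07,-.15),(-.07,.15)): print(a,b,proj(c,[O+a*X+b*Y]))
print(onz(c,[[233,127],[625,140]],.07))
```

```text
t 43.45 p [ 0.5321 -0.2523  0.1862] yaw 174.0 tilt 0.02 F [-0.  -0.  -2.7] w 0.765 q [ 0.72  0.24 -0.37  1.67  0.09  1.25  1.79]
-0.075 -0.155 [[229.82519834 125.05903396]]
-0.075 0.155 [[633.92473355 131.72571756]]
-0.07 -0.15 [[236.9466717  132.04112762]]
-0.07 0.15 [[627.29308975 138.01548122]]
[[ 0.44484075 -0.3042008   0.07      ]
 [ 0.48145158 -0.00541325  0.07      ]]
```

Request:
{"op": "step_arm", "data": {"plan": [[[0,0,0],[0,0,0.02],255],[[0,0,0],[0,0,0.04],255],[[0,0,0],[0,0,0.06],255],[[0,0,0],[0,0,0.08],255],[[0,0,0],[0,0,0.092],255],[[0,0,0],[0,0,0.097],255],[[0,0,0],[0,0,0.099],255],[[0,0,0],[0,0,0.1],255],[[0,0,0],[0,0,0.1],255],[[0,0,0],[0,0,0.1],255]]}}

```text
time: 44.7
position: [0.5325, -0.2525, 0.0867]
tool_rot: [0.164, 3.136, -0.001]
ft_force: [0.2, -0.8, -0.9]
grip_width: 0.763
```

Run:
```python
from h import *
st()
im=ctrl.get_image('scene');cv2.imwrite('pics/s18.png',cv2.resize(im[130:330,240:440],None,fx=3,fy=3)[:,:,::-1])
```

```text
t 44.7 p [ 0.5325 -0.2525  0.0867] yaw 174.0 tilt 0.08 F [ 0.2 -0.8 -0.9] w 0.763 q [ 0.7   0.33 -0.36  1.77  0.13  1.06  1.76]
```

View pics/s18.png

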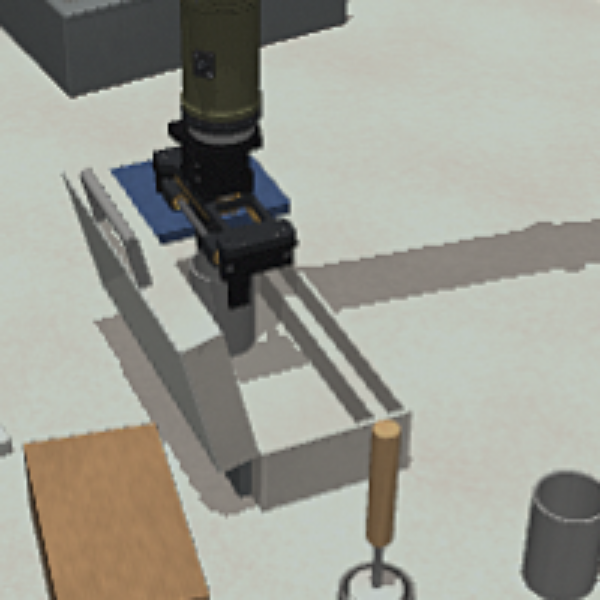

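Request:
{"op": "step_arm", "data": {"plan": [[[0,0,0],[0,0,0.001],255],[[0,0,0],[0,0,0.0015],255],[[0,0,0],[0,0,0.0015],255],[[0,0,0],[0,0,0.0015],35],[[0,0,0],[0,0,0.0015],35],[[0,0,0],[0,0,0.0015],35],[[0,0,0],[0,0,0.0015],30],[[0,0,0],[0,0,-0.01],30],[[0,0,0],[0,0,-0.03],30],[[0,0,0],[0,0,-0.06],30]]}}

```text
time: 46.0
position: [0.5319, -0.2522, 0.1475]
tool_rot: [-0.164, -3.137, -0.0]
ft_force: [-0.1, -0.5, 0.9]
grip_width: 0.882
```

Request:
{"op": "step_arm", "data": {"plan": [[[0,0,0],[0,0,-0.03],30],[[0,0,0],[0,0,-0.06],20],[[0,0,0.1],[0.0,0.0,-0.075],0],[[0,0,0.2],[0,-0.04,-0.075],0],[[0,0,0.3],[0,-0.08,-0.075],0],[[0,0,0.4],[0,-0.12,-0.075],0],[[0,0,0.5],[0,-0.16,-0.075],0],[[0,0,0.6],[0,-0.2,-0.075],0],[[0,0,0.7],[0,-0.24,-0.075],0],[[0,0,0.7],[0,-0.24,-0.075],0]]}}

```text
time: 47.25
position: [0.5031, -0.4968, 0.2207]
tool_rot: [-1.242, -2.884, 0.005]
ft_force: [-0.3, 0.6, -0.2]
grip_width: 0.997
```

Run:
```python
from h import *
st()
beakers(tag=19)
go([.4402,.187,.20],yaw=90)
```

```text
t 47.25 p [ 0.5031 -0.4968  0.2207] yaw 133.4 tilt 0.21 F [-0.3  0.6 -0.2] w 0.997 q [ 0.85  0.45 -0.16  1.31  0.07  1.39  1.45]
scene A score 0.91 xy [0.4532 0.335 ] cost 0.087 moved [-0.001 -0.003]
scene B score 0.83 xy [0.4379 0.1831] cost 0.051 moved [-0.011 -0.052]
scene B score 0.43 xy [0.6404 0.1965] cost 0.326 moved [ 0.191 -0.038]
scene C score 0.68 xy [ 0.5265 -0.261 ] cost 0.306 moved [ 0.084 -0.362]
top A score 0.81 xy [0.4545 0.3387] cost 0.064 moved [0.    0.001]
top B score 0.8 xy [0.4387 0.1849] cost 0.076 moved [-0.01 -0.05]
top C score 0.6 xy [ 0.5356 -0.2505] cost 0.155 moved [ 0.094 -0.352]
t 47.65 p [ 0.5075 -0.49    0.2215] yaw 133.98 tilt 0.02 F [-0.8 -0.5 -0.2] w 1.002 q [ 0.85  0.45 -0.16  1.31  0.07  1.39  1.45]
shift [0.5338 0.4217 0.0214]
rz 0.7677
```

View pics/scene_19.png

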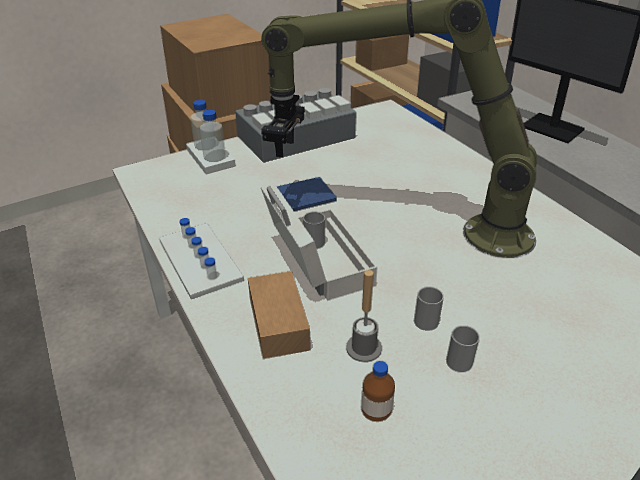

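View pics/top_19.png

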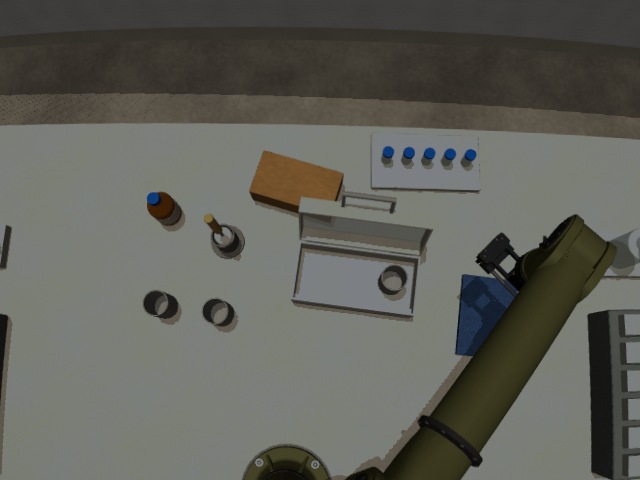

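Request:
{"op": "step_arm", "data": {"plan": [[[0,0,0.09],[0.05,0.04,-0.01],0],[[0,0,0.18],[0.1,0.08,-0.02],0],[[0,0,0.27],[0.15,0.12,-0.02],0],[[0,0,0.36],[0.2,0.16,-0.02],0],[[0,0,0.45],[0.25,0.198,-0.02],0],[[0,0,0.54],[0.3,0.237,-0.02],0],[[0,0,0.62],[0.35,0.277,-0.02],0],[[0,0,0.7],[0.395,0.312,-0.01],0],[[0,0,0.768],[0.44,0.348,0],0],[[0,0,0.768],[0.485,0.384,0.01],0]]}}

```text
time: 48.9
position: [0.4468, 0.1271, 0.2113]
tool_rot: [2.222, 2.218, 0.001]
ft_force: [1.4, 0.7, -0.8]
grip_width: 1.002
```

Run:
```python
from h import *
go([.4398,.186,.18],yaw=90)
```

```text
t 48.9 p [0.4468 0.1271 0.2113] yaw 89.91 tilt 0.13 F [ 1.4  0.7 -0.8] w 1.002 q [ 0.31 -0.05 -0.62  1.91 -0.03  1.27 -0.3 ]
shift [ 0.059  -0.0072  0.0313]
rz -0.0015
```

Request:
{"op": "step_arm", "data": {"plan": [[[0,0,0],[0.03,-0.004,0.015],0],[[0,0,0],[0.06,-0.0072,0.03],0],[[0,0,0],[0.06,-0.0072,0.03],0],[[0,0,0],[0.06,-0.0072,0.03],0],[[0,0,0],[0.06,-0.0072,0.03],0],[[0,0,0],[0.06,-0.0072,0.03],0],[[0,0,0],[0.06,-0.0072,0.03],0],[[0,0,0],[0.06,-0.0072,0.03],0],[[0,0,0],[0.06,-0.0072,0.03],0],[[0,0,0],[0.06,-0.0072,0.03],0]]}}

```text
time: 50.15
position: [0.4403, 0.1848, 0.181]
tool_rot: [2.224, 2.219, -0.0]
ft_force: [-0.0, -0.1, 0.3]
grip_width: 1.001
```

Run:
```python
from h import *
go([.4398,.186,.082],yaw=90)
im=ctrl.get_image('wrist');cv2.imwrite('pics/w20.png',im[:,:,::-1])
c=cam('wrist');print(proj(c,cyl(.4398,.186,.0315,.095,.095)[[0,10,20,30]]))
```

```text
t 50.15 p [0.4403 0.1848 0.181 ] yaw 89.89 tilt 0.01 F [-0.  -0.1  0.3] w 1.001 q [ 0.24  0.02 -0.69  1.92  0.01  1.21 -0.46]
shift [ 0.0012 -0.0005  0.099 ]
rz -0.0019
[[360.33771976 246.06998681]
 [313.22795959 201.41707411]
 [270.47328003 249.69752925]
 [320.66387736 287.7624261 ]]
```

View pics/w20.png

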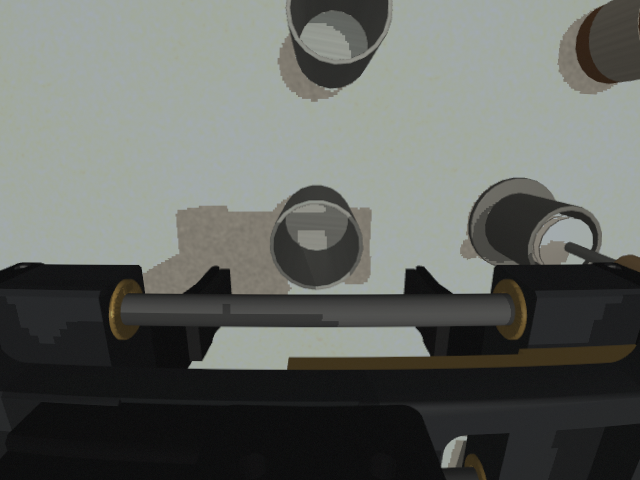

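Request:
{"op": "step_arm", "data": {"plan": [[[0,0,0],[0.001,-0.001,0.03],0],[[0,0,0],[0.001,-0.001,0.06],0],[[0,0,0],[0.001,-0.001,0.085],0],[[0,0,0],[0.001,-0.001,0.099],0],[[0,0,0],[0.001,-0.001,0.099],0],[[0,0,0],[0.001,-0.001,0.099],255],[[0,0,0],[0.001,-0.001,0.099],255],[[0,0,0],[0.001,-0.001,0.099],255],[[0,0,0],[0.001,-0.001,0.099],255],[[0,0,0],[0.001,-0.001,0.099],255]]}}

```text
time: 51.45
position: [0.4397, 0.186, 0.0826]
tool_rot: [2.223, 2.219, 0.001]
ft_force: [-2.5, -0.4, 6.9]
grip_width: 0.75
```

Request:
{"op": "step_arm", "data": {"plan": [[[0,0,0],[0,0,0],255],[[0,0,0],[0,0,0],255],[[0,0,0],[0,0,-0.01],255],[[0,0,0],[0,0,-0.03],255],[[0,0,0],[0,0,-0.055],255],[[0,0,0],[0,0,-0.08],255],[[0,0,0],[0,0,-0.105],255],[[0,0,0],[0,0,-0.13],255],[[0,0,0],[0,0,-0.13],255],[[0,0,0],[0,0,-0.13],255]]}}

```text
time: 52.7
position: [0.4387, 0.1855, 0.211]
tool_rot: [-2.223, -2.219, 0.002]
ft_force: [-0.7, 0.3, -1.5]
grip_width: 0.749
```

Run:
```python
from h import *
go([.442,-.161,.215],[.542,-.161,.215],yaw=174)
```

```text
t 52.7 p [0.4387 0.1855 0.211 ] yaw 89.88 tilt 0.09 F [-0.7  0.3 -1.5] w 0.749 q [ 0.25 -0.01 -0.69  1.88 -0.01  1.27 -0.44]
shift [-0.3465  0.004  -0.0038]
shift [-0.3463  0.104  -0.004 ]
rz -1.4681
```

Request:
{"op": "step_arm", "data": {"plan": [[[0,0,-0.16],[-0.04,0.002,-0.004],255],[[0,0,-0.32],[-0.08,0.004,-0.004],255],[[0,0,-0.49],[-0.12,0.01,-0.004],255],[[0,0,-0.65],[-0.16,0.02,-0.004],255],[[0,0,-0.81],[-0.2,0.035,-0.004],255],[[0,0,-0.97],[-0.24,0.05,-0.004],255],[[0,0,-1.13],[-0.28,0.07,-0.004],255],[[0,0,-1.29],[-0.32,0.09,-0.004],255],[[0,0,-1.468],[-0.346,0.104,-0.004],255],[[0,0,-1.468],[-0.346,0.104,-0.004],255]]}}

```text
time: 53.95
position: [0.542, -0.163, 0.2136]
tool_rot: [-0.17, -3.133, -0.001]
ft_force: [0.0, 0.6, -1.5]
grip_width: 0.753
```

Request:
{"op": "step_arm", "data": {"plan": [[[0,0,0],[0,0,0],255],[[0,0,0],[0,0,0],255],[[0,0,0],[0,0,0],255],[[0,0,0],[0,0,0.01],255],[[0,0,0],[0,0,0.02],255],[[0,0,0],[0,0,0.03],255],[[0,0,0],[0,0,0.03],255],[[0,0,0],[0,0,0.03],255],[[0,0,0],[0,0,0.03],255],[[0,0,0],[0,0,0.03],255]]}}

```text
time: 55.2
position: [0.5429, -0.1605, 0.1864]
tool_rot: [0.165, 3.137, -0.0]
ft_force: [0.9, 0.7, -2.1]
grip_width: 0.754
```

Run:
```python
from h import *
go([.542,-.161,.088],yaw=174)
for n in('scene','wrist'):
    im=ctrl.get_image(n)
    if n=='scene': im=cv2.resize(im[130:330,240:440],None,fx=3,fy=3)
    cv2.imwrite(f'pics/{n}21.png',im[:,:,::-1])
```

```text
t 55.2 p [ 0.5429 -0.1605  0.1864] yaw 173.99 tilt 0.04 F [ 0.9  0.7 -2.1] w 0.754 q [ 0.54  0.19 -0.34  1.72  0.07  1.24  1.65]
shift [ 0.0009 -0.0006  0.0984]
rz -0.0001
```

View pics/scene21.png

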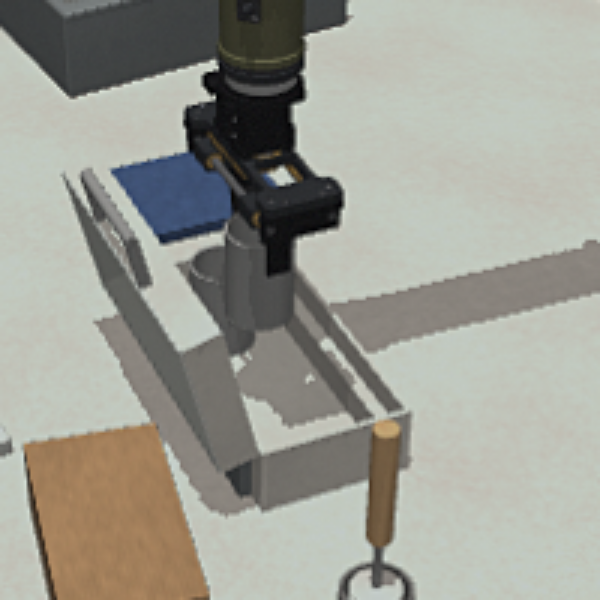

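View pics/wrist21.png

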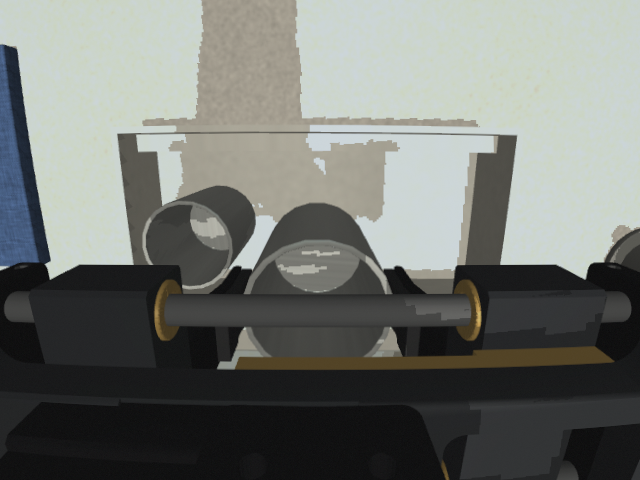

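Request:
{"op": "step_arm", "data": {"plan": [[[0,0,0],[0,0,0.02],255],[[0,0,0],[0,0,0.04],255],[[0,0,0],[0,0,0.06],255],[[0,0,0],[0,0,0.08],255],[[0,0,0],[0,0,0.092],255],[[0,0,0],[0,0,0.097],255],[[0,0,0],[0,0,0.0985],255],[[0,0,0],[0,0,0.0995],255],[[0,0,0],[0,0,0.1],255],[[0,0,0],[0,0,0.1],255]]}}

```text
time: 56.55
position: [0.5433, -0.1605, 0.0878]
tool_rot: [0.164, 3.136, -0.001]
ft_force: [-2.7, 0.5, 5.2]
grip_width: 0.753
```

Request:
{"op": "step_arm", "data": {"plan": [[[0,0,0],[0,0,0],255],[[0,0,0],[0,0,0],255],[[0,0,0],[0,0,0],35],[[0,0,0],[0,0,0],35],[[0,0,0],[0,0,0],35],[[0,0,0],[0,0,0],30],[[0,0,0],[0,0,0],30],[[0,0,0],[0,0,-0.01],30],[[0,0,0],[0,0,-0.03],30],[[0,0,0],[0,0,-0.06],30]]}}

```text
time: 57.8
position: [0.5421, -0.1603, 0.1466]
tool_rot: [-0.164, -3.136, -0.001]
ft_force: [0.3, -0.3, 0.1]
grip_width: 0.882
```

Run:
```python
from h import *
go([.542,-.161,.23],[.46,.2,.26],[.4542,.338,.18],yaw=90)
```

```text
t 57.8 p [ 0.5421 -0.1603  0.1466] yaw 174.0 tilt 0.08 F [ 0.3 -0.3  0.1] w 0.882 q [ 0.54  0.22 -0.34  1.77  0.08  1.16  1.64]
shift [ 0.0002 -0.0007 -0.0834]
shift [ 0.1195  0.3497 -0.1132]
shift [ 0.1396  0.4864 -0.0331]
rz 1.466
```

Request:
{"op": "step_arm", "data": {"plan": [[[0,0,0],[0,0,-0.045],30],[[0,0,0],[0,0,-0.09],20],[[0,0,0],[0.02,0.05,-0.1],0],[[0,0,0],[0.04,0.1,-0.1],0],[[0,0,0],[0.06,0.16,-0.1],0],[[0,0,0],[0.075,0.22,-0.1],0],[[0,0,0],[0.09,0.28,-0.1],0],[[0,0,0],[0.11,0.34,-0.1],0],[[0,0,0],[0.12,0.39,-0.1],0],[[0,0,0],[0.125,0.43,-0.08],0]]}}

```text
time: 59.05
position: [0.4635, 0.2836, 0.2284]
tool_rot: [0.161, 3.133, 0.003]
ft_force: [1.4, -0.5, -0.4]
grip_width: 0.996
```

Run:
```python
from h import *
go([.4542,.338,.18],yaw=174)
beakers(labs='ABC',tag=22)
go([.4542,.338,.18],yaw=174)
```

```text
t 59.05 p [0.4635 0.2836 0.2284] yaw 174.11 tilt 0.29 F [ 1.4 -0.5 -0.4] w 0.996 q [ 0.08  0.15 -0.74  1.71  0.11  1.31  0.79]
shift [0.0151 0.0531 0.0484]
rz 0.0019
scene A score 0.92 xy [0.4521 0.3359] cost 0.069 moved [-0.002 -0.002]
scene B score 0.97 xy [ 0.5385 -0.1646] cost 0.159 moved [ 0.089 -0.4  ]
scene C score 0.57 xy [ 0.5055 -0.3024] cost 0.465 moved [ 0.063 -0.403]
scene C score 0.35 xy [0.5796 0.1157] cost 0.62 moved [0.138 0.015]
top A score 0.6 xy [0.4375 0.328 ] cost 0.676 moved [-0.016 -0.01 ]
top A score 0.33 xy [0.8103 0.063 ] cost 0.774 moved [ 0.356 -0.275]
top B score 0.94 xy [ 0.5464 -0.1614] cost 0.081 moved [ 0.097 -0.396]
top C score 0.55 xy [ 0.5348 -0.2515] cost 0.108 moved [ 0.093 -0.352]
top C score 0.49 xy [0.449  0.3232] cost 0.731 moved [0.007 0.222]
t 59.45 p [0.4642 0.2788 0.2267] yaw 173.84 tilt 0.08 F [-0.4 -1.1 -0.3] w 1.006 q [ 0.08  0.15 -0.74  1.72  0.11  1.31  0.79]
shift [0.0164 0.0578 0.0466]
rz -0.0028
```

View pics/scene_22.png

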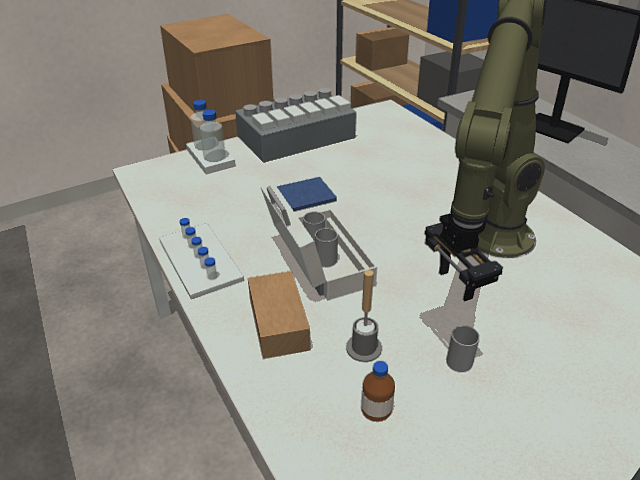

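Request:
{"op": "step_arm", "data": {"plan": [[[0,0,0],[0.006,0.02,0.015],0],[[0,0,0],[0.012,0.04,0.03],0],[[0,0,0],[0.0165,0.058,0.0465],0],[[0,0,0],[0.0165,0.058,0.0465],0],[[0,0,0],[0.0165,0.058,0.0465],0],[[0,0,0],[0.0165,0.058,0.0465],0],[[0,0,0],[0.0165,0.058,0.0465],0],[[0,0,0],[0.0165,0.058,0.0465],0],[[0,0,0],[0.0165,0.058,0.0465],0],[[0,0,0],[0.0165,0.058,0.0465],0]]}}

```text
time: 60.7
position: [0.4529, 0.3397, 0.1795]
tool_rot: [-0.164, -3.137, 0.0]
ft_force: [-0.3, 0.3, -0.1]
grip_width: 1.0
```

Run:
```python
from h import *
go([.4542,.338,.082],yaw=174)
im=ctrl.get_image('wrist');cv2.imwrite('pics/w23.png',im[:,:,::-1])
c=cam('wrist');print(proj(c,cyl(.4542,.338,.0315,.095,.095)[[0,10,20,30]]))
```

```text
t 60.7 p [0.4529 0.3397 0.1795] yaw 174.0 tilt 0.01 F [-0.3  0.3 -0.1] w 1.0 q [-0.03  0.26 -0.76  1.72  0.19  1.24  0.63]
shift [-0.0015 -0.0016  0.0975]
rz 0.0001
[[318.40566079 289.99943697]
 [358.734475   241.87129372]
 [304.97235583 204.04044819]
 [269.92590497 257.81349492]]
```

View pics/w23.png

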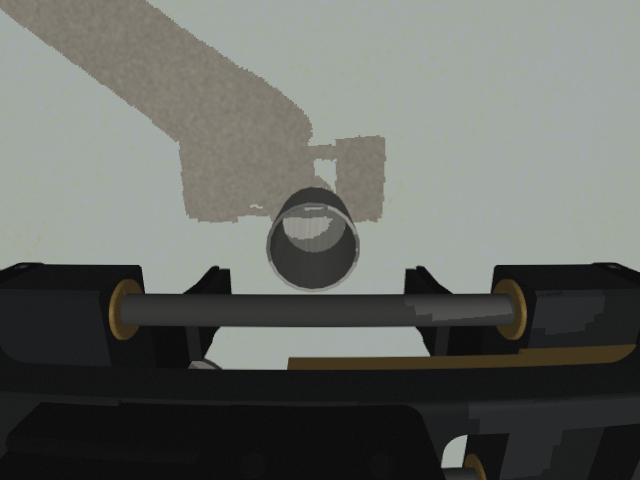

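Request:
{"op": "step_arm", "data": {"plan": [[[0,0,0],[-0.001,-0.003,0.03],0],[[0,0,0],[-0.001,-0.003,0.06],0],[[0,0,0],[-0.001,-0.003,0.085],0],[[0,0,0],[-0.001,-0.003,0.0975],0],[[0,0,0],[-0.001,-0.003,0.0975],0],[[0,0,0],[-0.001,-0.003,0.0975],255],[[0,0,0],[-0.001,-0.003,0.0975],255],[[0,0,0],[-0.001,-0.003,0.0975],255],[[0,0,0],[-0.001,-0.003,0.0975],255],[[0,0,0],[-0.001,-0.003,0.0975],255]]}}

```text
time: 62.0
position: [0.4541, 0.3367, 0.0827]
tool_rot: [0.165, 3.136, 0.0]
ft_force: [-1.1, -1.9, 4.9]
grip_width: 0.764
```

Request:
{"op": "step_arm", "data": {"plan": [[[0,0,0],[0,0,0],255],[[0,0,0],[0,0,0],255],[[0,0,0],[0,0,-0.01],255],[[0,0,0],[0,0,-0.03],255],[[0,0,0],[0,0,-0.055],255],[[0,0,0],[0,0,-0.08],255],[[0,0,0],[0,0,-0.105],255],[[0,0,0],[0,0,-0.13],255],[[0,0,0],[0,0,-0.13],255],[[0,0,0],[0,0,-0.13],255]]}}

```text
time: 63.25
position: [0.4533, 0.3363, 0.2115]
tool_rot: [-0.164, -3.137, 0.001]
ft_force: [-0.3, 0.0, -1.4]
grip_width: 0.762
```

Run:
```python
from h import *
go([.552,-.0685,.215],yaw=174)
```

```text
t 63.25 p [0.4533 0.3363 0.2115] yaw 174.0 tilt 0.05 F [-0.3  0.  -1.4] w 0.762 q [-0.01  0.23 -0.77  1.68  0.16  1.3   0.65]
shift [-0.1405 -0.3923 -0.0033]
rz -0.0
```

Request:
{"op": "step_arm", "data": {"plan": [[[0,0,0],[0.0,-0.045,-0.003],255],[[0,0,0],[-0.01,-0.09,-0.003],255],[[0,0,0],[-0.02,-0.135,-0.003],255],[[0,0,0],[-0.035,-0.18,-0.003],255],[[0,0,0],[-0.055,-0.225,-0.003],255],[[0,0,0],[-0.08,-0.27,-0.003],255],[[0,0,0],[-0.105,-0.315,-0.003],255],[[0,0,0],[-0.125,-0.355,-0.003],255],[[0,0,0],[-0.1405,-0.392,-0.003],255],[[0,0,0],[-0.1405,-0.392,-0.003],255]]}}

```text
time: 64.5
position: [0.5518, -0.0725, 0.213]
tool_rot: [-0.175, -3.134, 0.001]
ft_force: [-1.0, 0.5, -2.1]
grip_width: 0.759
```

Request:
{"op": "step_arm", "data": {"plan": [[[0,0,0],[0,0,0],255],[[0,0,0],[0,0,0],255],[[0,0,0],[0,0,0],255],[[0,0,0],[0,0,0.01],255],[[0,0,0],[0,0,0.02],255],[[0,0,0],[0,0,0.03],255],[[0,0,0],[0,0,0.03],255],[[0,0,0],[0,0,0.03],255],[[0,0,0],[0,0,0.03],255],[[0,0,0],[0,0,0.03],255]]}}

```text
time: 65.75
position: [0.5526, -0.0679, 0.1854]
tool_rot: [0.165, 3.137, -0.0]
ft_force: [0.9, 0.1, -2.3]
grip_width: 0.761
```

Run:
```python
from h import *
go([.552,-.0685,.0878],yaw=174)
for n in('scene','wrist'):
    im=ctrl.get_image(n)
    if n=='scene': im=cv2.resize(im[130:330,240:440],None,fx=3,fy=3)
    cv2.imwrite(f'pics/{n}24.png',im[:,:,::-1])
```

```text
t 65.75 p [ 0.5526 -0.0679  0.1854] yaw 173.99 tilt 0.04 F [ 0.9  0.1 -2.3] w 0.761 q [ 0.48  0.18 -0.45  1.74  0.08  1.24  1.47]
shift [ 0.0006 -0.0006  0.0976]
rz -0.0001
```

View pics/scene24.png

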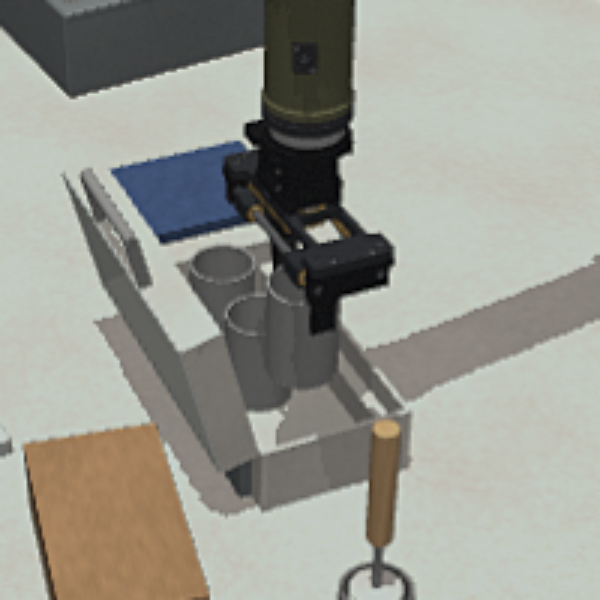

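View pics/wrist24.png

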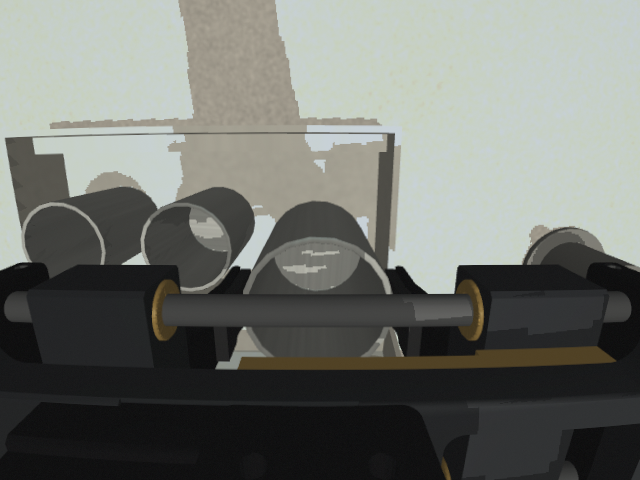

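Request:
{"op": "step_arm", "data": {"plan": [[[0,0,0],[0,-0.001,0.02],255],[[0,0,0],[0,-0.001,0.04],255],[[0,0,0],[0,-0.001,0.06],255],[[0,0,0],[0,-0.001,0.08],255],[[0,0,0],[0,-0.001,0.09],255],[[0,0,0],[0,-0.001,0.095],255],[[0,0,0],[0,-0.001,0.0975],255],[[0,0,0],[0,-0.001,0.0985],255],[[0,0,0],[0,-0.001,0.099],255],[[0,0,0],[0,-0.001,0.099],255]]}}

```text
time: 67.1
position: [0.553, -0.069, 0.0878]
tool_rot: [0.164, 3.135, -0.001]
ft_force: [-2.5, -0.3, 6.2]
grip_width: 0.759
```

Request:
{"op": "step_arm", "data": {"plan": [[[0,0,0],[0,0,0],255],[[0,0,0],[0,0,0],255],[[0,0,0],[0,0,0],35],[[0,0,0],[0,0,0],35],[[0,0,0],[0,0,0],35],[[0,0,0],[0,0,0],30],[[0,0,0],[0,0,0],30],[[0,0,0],[0,0,-0.01],30],[[0,0,0],[0,0,-0.03],30],[[0,0,0],[0,0,-0.06],30]]}}

```text
time: 68.35
position: [0.5518, -0.0688, 0.1466]
tool_rot: [-0.164, -3.136, -0.0]
ft_force: [0.4, 0.5, 0.6]
grip_width: 0.884
```

Run:
```python
from h import *
go([.552,-.0685,.34],[.6918,-.1851,.34],yaw=84)
```

```text
t 68.35 p [ 0.5518 -0.0688  0.1466] yaw 174.0 tilt 0.08 F [0.4 0.5 0.6] w 0.884 q [ 0.48  0.22 -0.45  1.79  0.1   1.16  1.46]
shift [ 1.000e-04  4.000e-04 -1.934e-01]
shift [-0.1512 -0.101  -0.1937]
rz 1.5708
```

Request:
{"op": "step_arm", "data": {"plan": [[[0,0,0],[0,0,-0.05],30],[[0,0,0],[0,0,-0.1],0],[[0,0,0],[0,0,-0.15],0],[[0,0,0.15],[0,0,-0.19],0],[[0,0,0.32],[-0.02,-0.015,-0.194],0],[[0,0,0.5],[-0.04,-0.03,-0.194],0],[[0,0,0.68],[-0.06,-0.045,-0.194],0],[[0,0,0.86],[-0.08,-0.06,-0.194],0],[[0,0,1.04],[-0.1,-0.075,-0.194],0],[[0,0,1.22],[-0.12,-0.085,-0.194],0]]}}

```text
time: 69.6
position: [0.6631, -0.1671, 0.3408]
tool_rot: [1.94, 2.47, -0.0]
ft_force: [-0.5, 0.3, 0.1]
grip_width: 1.001
```

Run:
```python
from h import *
beakers(labs='ABC',tag=25)
go([.688,-.1845,.34],yaw=83.6)
```

```text
scene A score 0.92 xy [ 0.54   -0.0882] cost 0.262 moved [ 0.086 -0.426]
scene B score 0.89 xy [ 0.5376 -0.1664] cost 0.33 moved [ 0.089 -0.401]
scene C score 0.67 xy [ 0.5029 -0.307 ] cost 0.49 moved [ 0.061 -0.408]
top A score 0.84 xy [ 0.5558 -0.068 ] cost 0.135 moved [ 0.102 -0.406]
top B score 0.65 xy [ 0.5546 -0.0684] cost 0.159 moved [ 0.106 -0.303]
top B score 0.35 xy [0.6243 0.1713] cost 0.452 moved [ 0.175 -0.064]
top C score 0.74 xy [ 0.5357 -0.2548] cost 0.533 moved [ 0.094 -0.356]
t 70.0 p [ 0.6623 -0.1652  0.3407] yaw 104.22 tilt 0.03 F [ 0.4 -0.9  0.3] w 1.001 q [ 0.4   0.39 -0.29  1.17  0.11  1.6   0.39]
shift [-0.025   0.0202  0.0008]
rz 0.3599
```

View pics/scene_25.png

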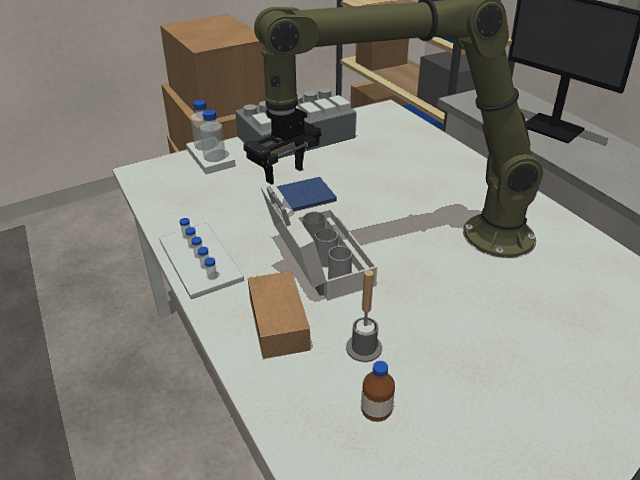

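View pics/top_25.png

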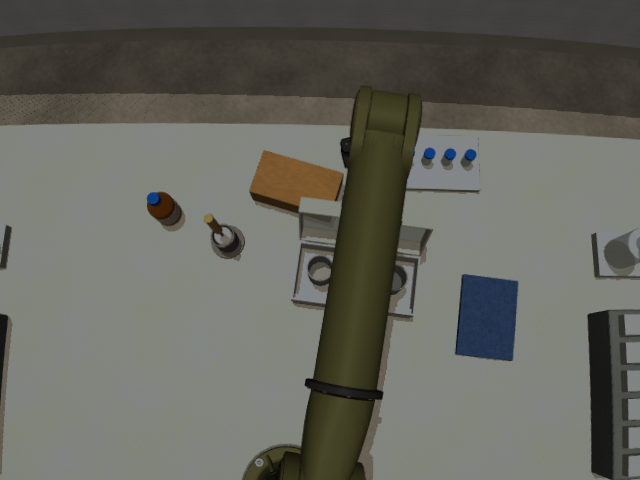

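Request:
{"op": "step_arm", "data": {"plan": [[[0,0,0.15],[-0.01,0.01,0],0],[[0,0,0.3],[-0.025,0.02,0],0],[[0,0,0.36],[-0.025,0.02,0],0],[[0,0,0.36],[-0.025,0.02,0],0],[[0,0,0.36],[-0.025,0.02,0],0],[[0,0,0.36],[-0.025,0.02,0],0],[[0,0,0.36],[-0.025,0.02,0],0],[[0,0,0.36],[-0.025,0.02,0],0],[[0,0,0.36],[-0.025,0.02,0],0],[[0,0,0.36],[-0.025,0.02,0],0]]}}

```text
time: 71.25
position: [0.6882, -0.1854, 0.34]
tool_rot: [-2.344, -2.091, 0.0]
ft_force: [-0.2, -0.5, 0.2]
grip_width: 1.003
```

Run:
```python
from h import *
go([.687,-.1845,.2535],yaw=83.6)
im=ctrl.get_image('wrist');cv2.imwrite('pics/w26.png',im[:,:,::-1])
print(proj(cam('wrist'),[[.6865,-.184,.258]]))
```

```text
t 71.25 p [ 0.6882 -0.1854  0.34  ] yaw 83.47 tilt 0.01 F [-0.2 -0.5  0.2] w 1.003 q [ 0.37  0.45 -0.23  1.08  0.1   1.62  0.06]
shift [ 0.0007 -0.0013  0.0865]
rz -0.0023
[[313.40393468 247.9390836 ]]
```

View pics/w26.png

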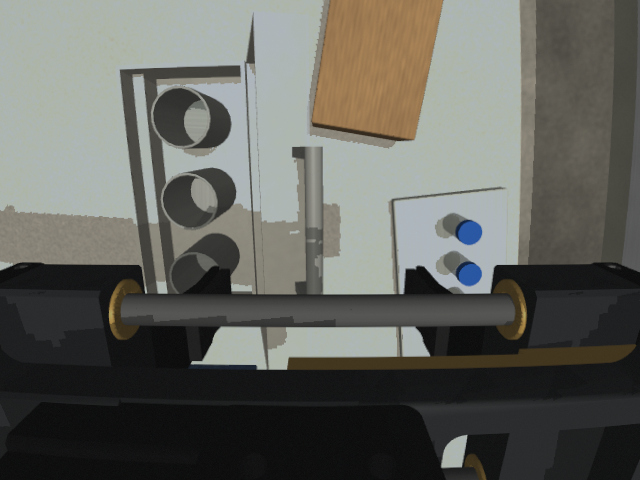

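Request:
{"op": "step_arm", "data": {"plan": [[[0,0,0],[0,-0.001,0.03],0],[[0,0,0],[0,-0.001,0.06],0],[[0,0,0],[0,-0.001,0.08],0],[[0,0,0],[0,-0.001,0.0865],0],[[0,0,0],[0,-0.001,0.0865],0],[[0,0,0],[0,-0.001,0.0865],255],[[0,0,0],[0,-0.001,0.0865],255],[[0,0,0],[0,-0.001,0.0865],255],[[0,0,0],[0,-0.001,0.0865],255],[[0,0,0],[0,-0.001,0.0865],255]], "squeeze": 25}}

```text
time: 72.55
position: [0.6872, -0.1853, 0.2536]
tool_rot: [2.344, 2.091, -0.0]
ft_force: [-0.1, 0.3, -0.1]
grip_width: 0.513
```

Request:
{"op": "step_arm", "data": {"plan": [[[0,0,0],[0,0,0],255],[[0,0,0],[0,0,0],255],[[0,0,0],[0,0,0],255],[[0,0,0],[0,0,0],255],[[0,0,0],[0,0,0],255],[[0,0,0],[0,0,0],255],[[0,0,0],[0,0,0],255],[[0,0,0],[0,0,0],255],[[0,0,0],[0,0,0],255],[[0,0,0],[0,0,0],255]]}}

```text
time: 73.8
position: [0.686, -0.1851, 0.2534]
tool_rot: [-2.343, -2.09, 0.003]
ft_force: [-4.8, 0.3, 2.8]
grip_width: 0.125
```

Run:
```python
from h import *
p,M,y=st()
ph=np.arctan2(.034,.2); r=.2029; ax=np.array([np.cos(np.radians(-6)),np.sin(np.radians(-6)),0])
pt=lambda th: -r*np.cos(th+ph)*ax+np.array([0,0,r*np.sin(th+ph)])
for th in np.arange(1.75,-.01,-.05): print(round(th,2),np.round(M.T@(pt(th)-pt(1.8)),4))
```

```text
t 73.8 p [ 0.686  -0.1851  0.2534] yaw 83.46 tilt 0.17 F [-4.8  0.3  2.8] w 0.125 q [ 0.38  0.46 -0.23  1.24  0.1   1.46  0.05]
1.75 [-0.0001 -0.0095 -0.0037]
1.7 [-0.0002 -0.0191 -0.0069]
1.65 [-0.0003 -0.0289 -0.0096]
1.6 [-0.0004 -0.0388 -0.0118]
1.55 [-0.0005 -0.0488 -0.0135]
1.5 [-0.0005 -0.0588 -0.0147]
1.45 [-0.0006 -0.069  -0.0154]
1.4 [-0.0007 -0.0791 -0.0156]
1.35 [-0.0008 -0.0892 -0.0153]
1.3 [-0.0009 -0.0993 -0.0145]
1.25 [-0.001  -0.1094 -0.0131]
1.2 [-0.0011 -0.1194 -0.0113]
1.15 [-0.0012 -0.1293 -0.009 ]
1.1 [-0.0013 -0.139  -0.0062]
1.05 [-0.0014 -0.1486 -0.0029]
1.0 [-0.0015 -0.158   0.0009]
0.95 [-0.0016 -0.1672  0.0051]
0.9 [-0.0016 -0.1762  0.0098]
0.85 [-0.0017 -0.185   0.0149]
0.8 [-0.0018 -0.1935  0.0205]
0.75 [-0.0019 -0.2017  0.0265]
0.7 [-0.002  -0.2095  0.0328]
0.65 [-0.002  -0.2171  0.0396]
0.6 [-0.0021 -0.2243  0.0467]
0.55 [-0.0022 -0.2311  0.0542]
0.5 [-0.0022 -0.2376  0.0621]
0.45 [-0.0023 -0.2437  0.0702]
0.4 [-0.0023 -0.2493  0.0786]
0.35 [-0.0024 -0.2545  0.0873]
0.3 [-0.0024 -0.2593  0.0963]
0.25 [-0.0025 -0.2636  0.1054]
0.2 [-0.0025 -0.2675  0.1148]
0.15 [-0.0025 -0.2709  0.1244]
0.1 [-0.0026 -0.2738  0.1341]
0.05 [-0.0026 -0.2762  0.144 ]
-0.0 [-0.0026 -0.2781  0.1539]
```

Request:
{"op": "step_arm", "data": {"plan": [[[0,0,0],[0,-0.0095,-0.0037],255],[[0,0,0],[0,-0.019,-0.007],255],[[0,0,0],[0,-0.029,-0.0096],255],[[0,0,0],[0,-0.039,-0.0118],255],[[0,0,0],[0,-0.049,-0.0135],255],[[0,0,0],[0,-0.059,-0.0147],255],[[0,0,0],[-0.0005,-0.069,-0.0154],255],[[0,0,0],[-0.0005,-0.079,-0.0156],255],[[0,0,0],[-0.001,-0.0892,-0.0153],255],[[0,0,0],[-0.001,-0.0993,-0.0145],255]]}}

```text
time: 75.05
position: [0.5879, -0.1744, 0.2686]
tool_rot: [2.344, 2.092, 0.001]
ft_force: [2.3, -0.4, 2.8]
grip_width: 0.125
```

Run:
```python
from h import *
st()
```

```text
t 75.05 p [ 0.5879 -0.1744  0.2686] yaw 83.49 tilt 0.04 F [ 2.3 -0.4  2.8] w 0.125 q [ 0.44  0.24 -0.24  1.49  0.06  1.41  0.09]
```

Request:
{"op": "step_arm", "data": {"plan": [[[0,0,0],[0,-0.0101,0.0014],255],[[0,0,0],[0,-0.0201,0.0032],255],[[0,0,0],[0,-0.03,0.0055],255],[[0,0,0],[0,-0.0397,0.0083],255],[[0,0,0],[0,-0.0493,0.0116],255],[[0,0,0],[-0.0005,-0.0587,0.0154],255],[[0,0,0],[-0.0005,-0.0679,0.0196],255],[[0,0,0],[-0.0005,-0.0769,0.0243],255],[[0,0,0],[-0.001,-0.0857,0.0294],255],[[0,0,0],[-0.001,-0.0942,0.035],255]]}}

```text
time: 76.3
position: [0.4943, -0.1642, 0.2322]
tool_rot: [-2.343, -2.091, -0.001]
ft_force: [3.2, 4.5, -1.8]
grip_width: 0.126
```

Run:
```python
from h import *
st()
im=ctrl.get_image('scene');cv2.imwrite('pics/s27.png',cv2.resize(im[130:330,240:440],None,fx=3,fy=3)[:,:,::-1])
```

```text
t 76.3 p [ 0.4943 -0.1642  0.2322] yaw 83.51 tilt 0.07 F [ 3.2  4.5 -1.8] w 0.126 q [ 0.49  0.06 -0.23  1.77  0.01  1.32  0.15]
```

View pics/s27.png

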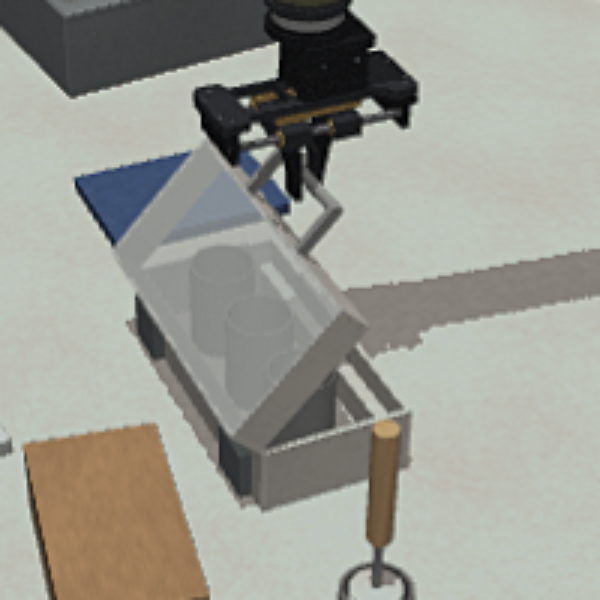

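Request:
{"op": "step_arm", "data": {"plan": [[[0,0,0],[0,-0.0082,0.006],255],[[0,0,0],[0,-0.016,0.0123],255],[[0,0,0],[0,-0.0236,0.0191],255],[[0,0,0],[0,-0.0308,0.0262],255],[[0,0,0],[0,-0.0376,0.0337],255],[[0,0,0],[0,-0.0441,0.0416],255],[[0,0,0],[0,-0.0502,0.0497],255],[[0,0,0],[-0.0005,-0.0558,0.0581],255],[[0,0,0],[-0.0005,-0.061,0.0668],255],[[0,0,0],[-0.0005,-0.0658,0.0758],255]]}}

```text
time: 77.6
position: [0.4293, -0.1573, 0.1568]
tool_rot: [-2.343, -2.091, -0.002]
ft_force: [2.8, 5.0, -1.1]
grip_width: 0.127
```

Run:
```python
from h import *
st()
```

```text
t 77.6 p [ 0.4293 -0.1573  0.1568] yaw 83.49 tilt 0.07 F [ 2.8  5.  -1.1] w 0.127 q [ 0.51 -0.02 -0.22  2.   -0.01  1.16  0.19]
```

Request:
{"op": "step_arm", "data": {"plan": [[[0,0,0],[0,-0.0043,0.0091],255],[[0,0,0],[0,-0.0082,0.0185],255],[[0,0,0],[0,-0.0116,0.0281],255],[[0,0,0],[0,-0.0145,0.0378],255],[[0,0,0],[0,-0.0157,0.043],255],[[0,0,0],[0,-0.0169,0.0477],255],[[0,0,0],[0,-0.018,0.0525],255],[[0,0,0],[0,-0.0185,0.056],255],[[0,0,0],[0,-0.019,0.058],255],[[0,0,0],[0,-0.019,0.059],255]]}}

```text
time: 78.85
position: [0.4096, -0.1552, 0.0977]
tool_rot: [-2.342, -2.09, 0.001]
ft_force: [0.6, 5.8, -0.9]
grip_width: 0.12
```

Run:
```python
from h import *
st()
im=ctrl.get_image('scene');cv2.imwrite('pics/s28.png',cv2.resize(im[130:330,240:440],None,fx=3,fy=3)[:,:,::-1])
st()
```

```text
t 78.85 p [ 0.4096 -0.1552  0.0977] yaw 83.48 tilt 0.14 F [ 0.6  5.8 -0.9] w 0.12 q [ 0.52  0.   -0.21  2.11  0.    1.03  0.19]
t 78.9 p [ 0.4095 -0.1552  0.0976] yaw 83.48 tilt 0.15 F [ 0.7  5.4 -1.4] w 0.116 q [ 0.52  0.   -0.21  2.11  0.    1.03  0.19]
```

View pics/s28.png

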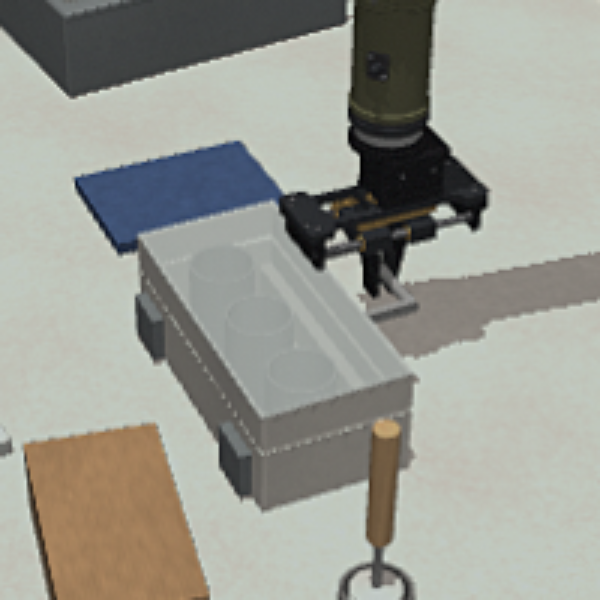

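Request:
{"op": "step_arm", "data": {"plan": [[[0,0,0],[0,0,0.001],255],[[0,0,0],[0,0,0.002],255],[[0,0,0],[0,0,0.003],255],[[0,0,0],[0,0,0.004],255],[[0,0,0],[0,0,0.005],255],[[0,0,0],[0,0,0.005],255],[[0,0,0],[0,0,0.005],255],[[0,0,0],[0,0,0.005],255],[[0,0,0],[0,0,0.005],255],[[0,0,0],[0,0,0.005],255]]}}

```text
time: 80.15
position: [0.409, -0.1551, 0.094]
tool_rot: [-2.342, -2.089, 0.003]
ft_force: [-4.0, 8.0, 11.1]
grip_width: 0.119
```

Run:
```python
from h import *
st()
im=ctrl.get_image('wrist');cv2.imwrite('pics/w29.png',im[:,:,::-1])
st()
```

```text
t 80.15 p [ 0.409  -0.1551  0.094 ] yaw 83.47 tilt 0.23 F [-4.   8.  11.1] w 0.119 q [ 0.52  0.01 -0.21  2.11  0.    1.02  0.19]
t 80.2 p [ 0.409  -0.1551  0.094 ] yaw 83.47 tilt 0.23 F [-4.2  7.2 10.9] w 0.121 q [ 0.52  0.01 -0.21  2.11  0.    1.02  0.19]
```

View pics/w29.png

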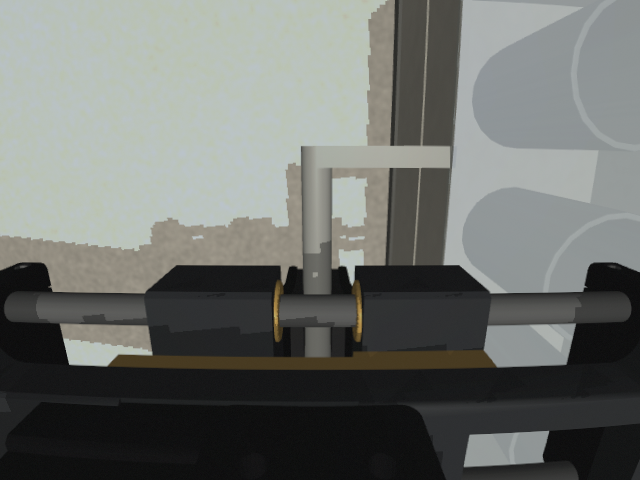

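Request:
{"op": "step_arm", "data": {"plan": [[[0,0,0],[0,0,-0.002],255],[[0,0,0],[0,0,-0.002],200],[[0,0,0],[0,0,-0.002],150],[[0,0,0],[0,0,-0.002],140],[[0,0,0],[0,0,-0.002],140],[[0,0,0],[0,0,-0.002],140],[[0,0,0],[0,0,-0.02],140],[[0,0,0],[0,0,-0.04],140],[[0,0,0],[0,0,-0.07],140],[[0,0,0],[0,0,-0.1],140]]}}

```text
time: 81.45
position: [0.4103, -0.1561, 0.194]
tool_rot: [-2.344, -2.091, 0.001]
ft_force: [-0.3, 0.1, 0.3]
grip_width: 0.45
```

Request:
{"op": "step_arm", "data": {"plan": [[[0,0,0],[0,0,-0.03],140],[[0,0,0],[0,0,-0.06],140],[[0,0,0],[-0.05,0,-0.08],140],[[0,0,0],[-0.1,0,-0.1],140],[[0,0,0],[-0.15,0,-0.1],140],[[0,0,0],[-0.2,0,-0.1],140],[[0,0,0],[-0.25,0,-0.1],140],[[0,0,0],[-0.28,0,-0.1],140],[[0,0,0],[-0.28,0,-0.1],140],[[0,0,0],[-0.28,0,-0.1],140]]}}

```text
time: 82.7
position: [0.379, -0.4333, 0.293]
tool_rot: [-2.343, -2.092, -0.001]
ft_force: [-0.0, -0.0, -0.5]
grip_width: 0.45
```

Run:
```python
from h import *
st()
for n in('scene','top'):
    im=ctrl.get_image(n); cv2.imwrite(f'pics/{n}30.png',im[:,:,::-1])
    cv2.imwrite(f'pics/z{n}30.png',cv2.resize(im[190:350,140:430] if n=='top' else im[180:380,270:490],None,fx=2.7,fy=2.7,interpolation=cv2.INTER_CUBIC)[:,:,::-1])
a=cv2.imread('pics/z_scene.png').astype(int);b=cv2.imread('pics/zscene30.png').astype(int)
st()
```

```text
t 82.7 p [ 0.379  -0.4333  0.293 ] yaw 83.52 tilt 0.06 F [-0.  -0.  -0.5] w 0.45 q [ 0.75  0.14  0.07  1.56 -0.01  1.44  0.7 ]
t 82.8 p [ 0.3793 -0.433   0.2934] yaw 83.59 tilt 0.03 F [-0.1 -0.1  0.3] w 0.449 q [ 0.75  0.14  0.07  1.56 -0.01  1.44  0.7 ]
```

View pics/zscene30.png

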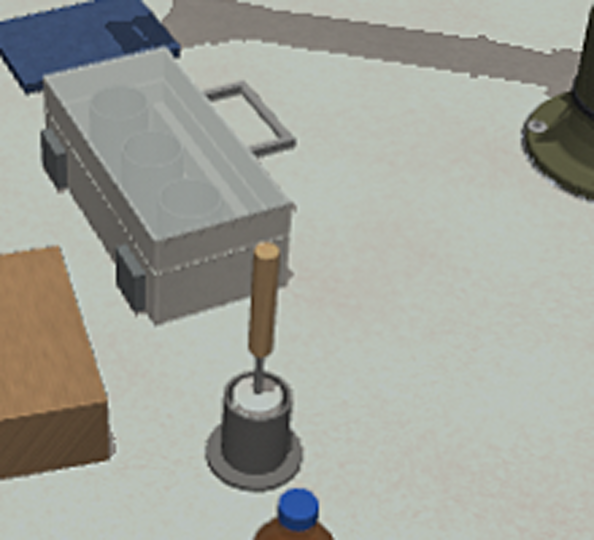

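View pics/ztop30.png

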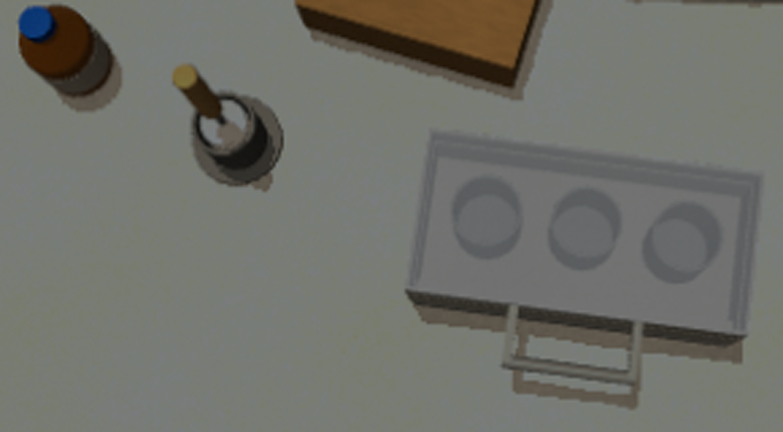

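View pics/scene30.png

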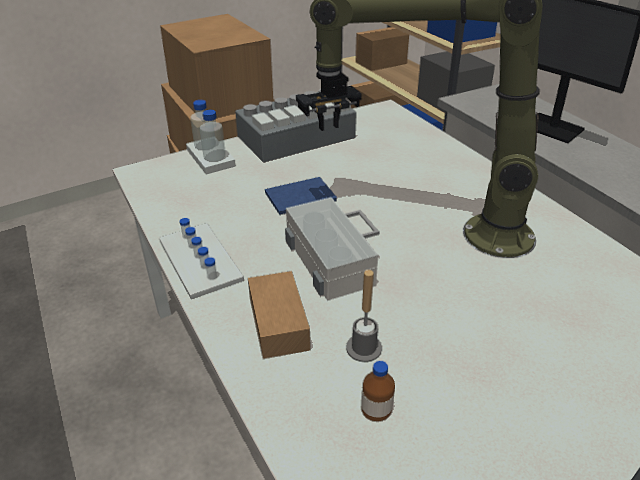

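The cover outline and the bar, at zoom (506–637, 364–380), are in the same pixels as at the start. All three beakers stand upright inside, the brush is back in its stand, and the bystanders have not moved.

```bash
python3 -c "
from h import *
print(ctrl.close_job()); st()"
```

```text
the job is handed in; nothing more can be done
None
the job is handed in; nothing more can be done
```

I finished the job and handed it in at about 83 s of the 192 s allowed; no verdict was reported.

- **Cover opened:** I swung it to its stop at about 1.8 rad. It stayed open when I let go.
- **Scrubbing:** I scrubbed A, then B, then C. Each got floor, up about 68 mm (past half its height), and floor again, with 4–8 N of contact at the expected floor height each time.
- **Brush:** It is back in its stand, bristles down.
- **Beakers:** Beaker B was knocked about 5 cm towards C after its scrub. I found it again in the pictures before gripping it. All three now stand upright in a row on the box floor.
- **Cover closed:** I lowered it while holding the bar, at about 0.4 rad/s, and pressed it to its stop with about 11 N before letting go.

**Last checks:** In the final pictures the cover and bar show at the same pixels as at the start, and the three beakers show upright through the clear top. The brush is in its stand and the bottle, carton and logbook look unmoved. The arm was clear of everything.

**What disagreed:**
- The box's length measured about 302 mm in the pictures against the stated 310 mm.
- The wrist camera was a few pixels off. Both this and the box length were within the clearances.
- When shut, the gripper sat about 7 mm lower on the bar than at the first grasp. I put this down to a different hold on the bar, since the press force and the pictures both showed the cover shut.
- After placing C, I first moved away in the wrong direction, over the logbook. The arm touched nothing.

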